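# Load a sample pot into the guarded shaker

## Robot

A 6-joint arm with a two-finger parallel gripper is mounted at the origin on a cart in front of the work surface, level with it; the furniture and walls round the work are solid. World frame = base frame: x ahead of the robot, y to its left, z up, the work surface at z = 0. Lengths are in m, angles in degrees, forces in N, time in s.
With the tool pointing down it reaches from about 0.35 to 0.875 m from the base axis. Payload 4.2 kg.
Tool frame: the origin (TCP) lies midway between the tips of the shut fingers; the grasp point (between the pads) lies 19 mm behind it; z points along the fingers, y is the line along which they close (so a half turn about z gives the same grasp; the last joint's range is limited). The gripper opens to 87 mm and grips with 3 to 60 N. Pads are 19 mm wide; open, the fingers measure 117 mm over their backs; the gripper's body (75 mm by 190 mm) begins 51 mm behind the grasp point.
Start: joints at [-57.433, 22.042, 0.453, 0, -68.411, -14.817], TCP at [0.191, -0.595, 0.223] pointing down, gripper open.
Joint ranges: [-179.83, 179.83], [-69.29, 118.12], [-61.27, 80.66], [-181.25, 117.63], [-171.15, -9.14], [-177.46, 177.46]. Speed limits (degrees/s): [159.86, 159.86, 180, 180, 180, 180].

## Interface

Orientations are given as a 3x3 rotation matrix whose columns are the frame's x, y, z axes.
In Python, from station import * gives the robot as it stands. The module is installed in compiled form; this text tells all that it offers.
- The arm moves only by the tool servo_tool, never from a script. Its argument "deltas" is a list of rows, each an object of numbers: "tx", "ty", "tz": the shift along the tool's x, y, z in mm; "ax", "ay", "az": the turn, a rotation vector about the tool's x, y, z in rad; "claw": the finger opening in mm, from 0 to 87. In form: [{"tx": .., "ty": .., "tz": .., "ax": .., "ay": .., "az": .., "claw": ..}, ...]. A call has 1 to 12 rows; each row is the pose to reach, as a shift and turn from the pose commanded when the call began, along the tool's axes at that moment; what a row does not reach only later rows make up. A row lasts 1/12 s, in which the tool goes at most 41.7 mm and 7.16 degrees, less where a joint would pass 70% of its speed; a pose out of reach is approached as far as the arm can. A call with a gripper value outside its range is refused whole. The fingers move at their own pace and stop on an object; the grip force is fixed at half the most. Time passes only in rows, so rows that repeat a pose let the fingers close. It gives the time, the measured TCP pose, the force, the opening and the grip force at its end, in the units of the state.
- sense(): the state, without advancing time (a new reading comes with each control period).
- capture(name): name is "side" or "top"; returns the picture (384x512x3 uint8, blue, green, red); there is no depth.
- calibration(name): a dict with "fx", "fy", "cx", "cy" (pixels), "dist" ([k1, k2, p1, p2, k3] as OpenCV has them; the pictures are not rectified), "cam_to_world" (4x4, takes a point from camera to world coordinates). Camera axes: x right, y down, z forward; pixel columns grow to the right and rows downward; lengths in m; the calibration is good to about 2 mm. A picture is of the moment at which its call begins. calibration takes no time and is no camera call.
- finish_job(): hands the job in; it is judged then, once.
Trained networks look in the newest picture that a camera, given by its name, has taken for a name from the list of things; names that differ only in an ending like _2 or _b are one class to them, and where a whole thing is asked for, a point or a joint stands for the part that bears it (a point fixed in the world has none). Each returns a list of dicts, best first, with "confidence" (0 to 1); they miss things now and then, are a little off and sometimes report something else, mostly with a low value. They report only what shows in the picture. A call takes as long as a camera call.
- recognise(label, camera): "xyz" ([x, y, z] in m, in the coordinates of the camera as it stood for that picture, good to about 4 mm: the middle of the surface that is visible of it).
- trace(label, camera): "mask" (384x512 bool, what is visible of it).
The state is a dict: "time_s": time; "joints": joint angles; "joint_velocities": joint speeds; "effort": joint torques, N m; "tcp_pos": TCP position; "ee_rot": TCP orientation; "wrist_force": force on the tool from outside, world axes, zero at the start; "moment": the same for the moment, N m; "gripper_width": opening from 0.0 (shut) to 1.0 (fully open); "gripper_force": force on a finger pad.
Only numpy, scipy, OpenCV 4.12 (cv2) and the standard library are available. Lean on these libraries where they do the work, as an engineer would, in place of code of your own. Each camera call takes 0.05 s, during which the arm holds its last target. There are 200 camera calls.

## Task

Load the white screw-lid sample pot that stands next to the beaker into the bench shaker: swing the lock bar on the front down to free the guard window, slide the window open, and stand the pot upright on the shaker's platform between the front two padded bars. Then slide the window fully shut and swing the lock bar all the way back up so that it locks the window again. Keep the pot upright all the way and leave the beaker and the dropper bottle where they are.

Things in the scene. Friction and masses are not known exactly. Their poses are not given: they have to be found in the camera images.
- shaker: Bench shaker, fixed: 420 wide (y), 340 deep (x), 284 high; white base, clear guard in aluminium frame. Origin: worktop, middle of its front edge; x to its back, y to its left as the robot sees it, z up; turned at most 0.15 rad. Its sloped front rises backwards at 50 deg above level. On the slope's lower 85 mm: control panel with lock bar. Above: left half sliding window, right half fixed pane.
- slope_foot (a point): Foot of the sloped front, in its middle, 20 mm above the worktop. Axes: x up the slope (call it v), y to the shaker's left, z out of the slope, toward the robot and up (n). In the shaker's frame a slope point is x = 0.643 v - 0.766 n, z = 0.020 + 0.766 v + 0.643 n. The window's opening is y = 0 to 195 mm, v = 90 to 318 mm.
- upper_rail (a point): Lower outer edge of the guard's upper rail, over the opening's middle: shaker (0.192, 0.100, 0.277). A clear roof at z = 279 mm runs from there to the back, so an upright gripper cannot reach pot_place under it. A tool leaning 22 to 40 deg, pointing down and to the back (shaker's x-z plane), goes in freely.
- window (a joint): Sliding window, clear pane in an aluminium frame 205 x 228 mm, 14 mm proud of the slope. m: 0 = fully shut (over the left half); grows as it slides to the shaker's right (-y) in front of the fixed pane; 0.19 = fully open. Slides with about 1.5 N, stays where it is left. With the lock bar up it moves only about 3 mm.
- window_handle (a point): Middle of the window's pull handle: round steel bar, 12 mm diameter, 120 mm long, running up the slope near the window's left edge on a post at each end; axis 45 mm out of the slope, 25 mm of free space behind the bar. Axes as slope_foot. Window shut: shaker (0.097, 0.1825, 0.205); open: 0.19 m further to -y.
- lock_bar (a joint): Lock bar: flat steel, 14 mm wide, with a black knob, pivoted on the panel right of the middle. rad: 0 = up, locked (its left end stands against a steel block under the window's lower right corner); grows as that end swings down; 0.75 = stop. Window free from 0.25. Friction-held (1.3 N at the knob), stays as left. Swings back up only if the window is shut to within about 2 mm.
- lock_knob (a point): Middle of the lock bar's black knob: 20 mm diameter, standing straight out of the slope from n = 18 to 42 mm (this point: 30 mm). It is 62 mm from the pivot axis and left of it; at joint value q the knob is at angle 0.244 - q above level in the slope plane (v = 65 mm locked, 20 mm at 0.75).
- lock_pivot (a point): Point on the lock bar's pivot axis (which stands straight out of the slope), at the same 30 mm out of the slope as lock_knob: shaker (0.009, -0.0935, 0.0776). Fixed to the shaker; axes as the shaker's.
- pot_place (a point): On the platform, 86 mm above the worktop, midway between its front two padded bars, behind the opening: shaker (0.182, 0.100, 0.086), axes as the shaker's. The bars: black rods along y, tops 18 mm over the platform, 58 mm clear between them; lower the pot straight down the last 25 mm. A smaller blue-lidded pot already stands between them, 185 mm to the right.
- pot: The sample pot: white, screw lid, 62 mm high; body 48 mm diameter, lid 53 mm diameter (its top 13 mm); 42 to 84 g. Loose, upright on the worktop beside the beaker, left of the shaker (the pots at the back edge are not meant). Origin: centre of its underside, z up. A pot gripped by the lid with a leaning tool stays upright if the tool keeps that lean.
- microscope: Bystander, fixed: stereo microscope on the worktop to the right, about 0.35 m high; the tool starts low beside it, so lift before moving in.
- beaker: Bystander: clear glass beaker, 69 x 63 mm, 75 mm high, loose. Origin: centre of its underside.
- dropper: Bystander: amber dropper bottle with a rubber bulb, 35 mm diameter, 94 mm high, loose. Origin: centre of its underside.

How it is judged:
By the outcome, as a careful person would: the job done as asked, in the order asked, and still so for the second after the job is handed in, with the robot touching nothing.
It also fails if it takes over 72 s, if anything falls off the work surface, if the arm or the gripper's body presses on something with over 40 N, if the wrist force passes 120 N, or if a joint passes its speed limit or range.

## Working session

There is one attempt and no reset: what is moved stays moved. The work goes in short steps, Python scripts to look and compute and a tool call to move; the robot and the scene stay as the last step left them, time stands still between calls to the robot, and variables do not carry over. Pictures are saved under pics/ and viewed, at most 10 in all, crops included, and the job is handed in when it is done.

Besides the shell and the picture viewer there is one more tool, called after "Request:" as name([rows], argument=value, ...), one row to a line, values as JSON. servo_tool: Moves the arm, as the interface text tells. Its arguments: {"type":"object","properties":{"deltas":{"type":"array","items":{"type":"object","properties":{"tx":{"type":"number"},"ty":{"type":"number"},"tz":{"type":"number"},"ax":{"type":"number"},"ay":{"type":"number"},"az":{"type":"number"},"claw":{"type":"number"}}}}},"required":["deltas"]}

```bash
mkdir -p pics; cat > h.py <<'E'
from station import *
import numpy as np, cv2
def look(n):
    im=capture(n); return im
def w(p,cam):
    T=np.array(calibration(cam)["cam_to_world"]); return T[:3,:3]@np.array(p)+T[:3,3]
def proj(P,cam):
    c=calibration(cam);T=np.linalg.inv(np.array(c["cam_to_world"]))
    K=np.array([[c["fx"],0,c["cx"]],[0,c["fy"],c["cy"]],[0,0,1.]])
    r,_=cv2.Rodrigues(T[:3,:3]); 
    return cv2.projectPoints(np.atleast_2d(np.array(P,float)),r,T[:3,3],K,np.array(c["dist"],float))[0][:,0]
E
python3 - <<'E'
from h import *
ims=[]
for c in("side","top"):
    im=look(c);cv2.imwrite(f"pics/{c}0.png",im)
    print(c,np.round(np.array(calibration(c)["cam_to_world"]),3).tolist(),calibration(c)["fx"])
    for l in("shaker","window_handle","lock_knob","pot","beaker","dropper","microscope"):
        r=recognise(l,c)
        print(l,[(round(d["confidence"],2),np.round(w(d["xyz"],c),3).tolist(),np.round(proj(w(d["xyz"],c),c)[0]).tolist()) for d in r[:4]])
E
```

```text
side [[0.878, -0.169, 0.448, -0.273], [-0.479, -0.349, 0.806, -1.547], [0.02, -0.922, -0.387, 0.868], [0.0, 0.0, 0.0, 1.0]] 494.91581971148076
shaker [(0.61, [0.675, -0.168, 0.174], [303.0, 198.0])]
window_handle [(0.87, [0.628, 0.007, 0.189], [268.0, 181.0])]
lock_knob [(0.61, [0.535, -0.112, 0.068], [261.0, 225.0]), (0.2, [0.676, -0.168, 0.173], [303.0, 198.0])]
pot []
beaker [(0.63, [0.489, 0.28, 0.041], [208.0, 197.0])]
dropper [(0.66, [0.41, -0.417, 0.04], [273.0, 280.0])]
microscope []
top [[-0.139, -0.969, 0.203, 0.263], [-0.99, 0.135, -0.033, -0.04], [0.004, -0.205, -0.979, 1.689], [0.0, 0.0, 0.0, 1.0]] 477.5269729986235
shaker [(0.58, [0.677, -0.03, 0.228], [227.0, 160.0])]
window_handle [(0.79, [0.618, 0.062, 0.189], [201.0, 185.0])]
lock_knob [(0.68, [0.546, -0.097, 0.07], [253.0, 207.0])]
pot [(0.5, [0.629, 0.328, 0.061], [129.0, 200.0])]
beaker [(0.91, [0.504, 0.304, 0.032], [140.0, 236.0])]
dropper [(0.54, [0.548, -0.095, 0.071], [252.0, 206.0]), (0.43, [0.422, -0.397, 0.051], [344.0, 231.0])]
microscope []
```

View pics/side0.png

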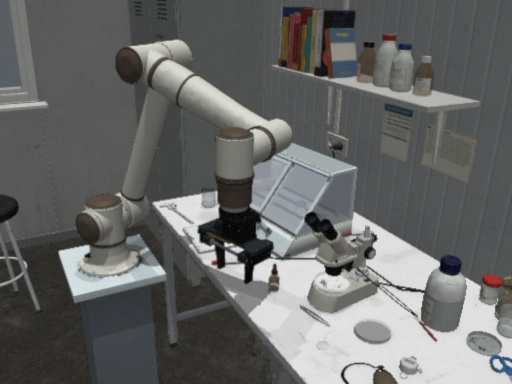

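View pics/top0.png

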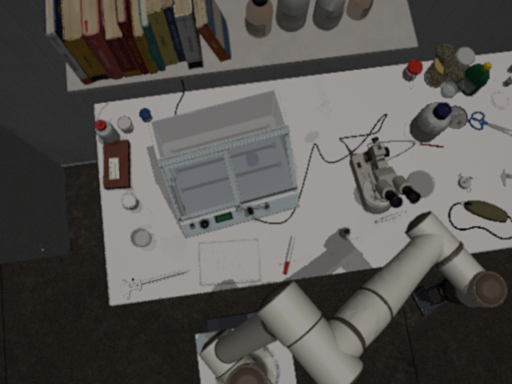

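The side view shows the arm blocking the shaker's front. The shaker is at about (300,200) and the dropper bottle at (273,280). In the top view the pot is at (129,200), the beaker at (140,237), the shaker front runs from (185,232) to (298,205), and the dropper is at (344,231). I'll enlarge the top view to fit the shaker's pose.

```bash
python3 - <<'E'
from h import *
im=cv2.imread("pics/top0.png")[85:245,110:310]
cv2.imwrite("pics/crop0.png",cv2.resize(im,None,fx=3.75,fy=3.75,interpolation=cv2.INTER_CUBIC))
look("top")
for l in("shaker","window_handle","lock_knob","pot","beaker"):
    for d in trace(l,"top")[:3]:
        m=d["mask"].astype(np.uint8); ys,xs=np.nonzero(m)
        if len(xs)==0: continue
        r=cv2.minAreaRect(np.c_[xs,ys].astype(np.float32))
        print(l,round(d["confidence"],2),m.sum(),xs.mean().round(1),ys.mean().round(1),np.round(cv2.boxPoints(r),1).tolist())
E
```

```text
shaker 0.93 15264 226.8 162.1 [[146.6999969482422, 123.19999694824219], [277.29998779296875, 87.0], [309.3999938964844, 202.89999389648438], [178.8000030517578, 239.10000610351562]]
window_handle 0.65 3644 202.5 184.2 [[162.39999389648438, 163.3000030517578], [226.1999969482422, 147.8000030517578], [241.1999969482422, 209.1999969482422], [177.3000030517578, 224.8000030517578]]
window_handle 0.57 15128 226.7 162.3 [[147.60000610351562, 123.19999694824219], [278.0, 88.69999694824219], [308.5, 204.1999969482422], [178.1999969482422, 238.6999969482422]]
lock_knob 0.68 144 253.9 207.0 [[241.6999969482422, 205.10000610351562], [267.8999938964844, 202.5], [268.79998779296875, 212.1999969482422], [242.6999969482422, 214.8000030517578]]
pot 0.7 198 130.3 201.2 [[123.0, 194.0], [138.0, 194.0], [138.0, 209.0], [123.0, 209.0]]
beaker 0.28 3547 202.8 184.2 [[163.0, 163.89999389648438], [226.39999389648438, 148.6999969482422], [240.8000030517578, 208.60000610351562], [177.39999389648438, 223.8000030517578]]
```

View pics/crop0.png

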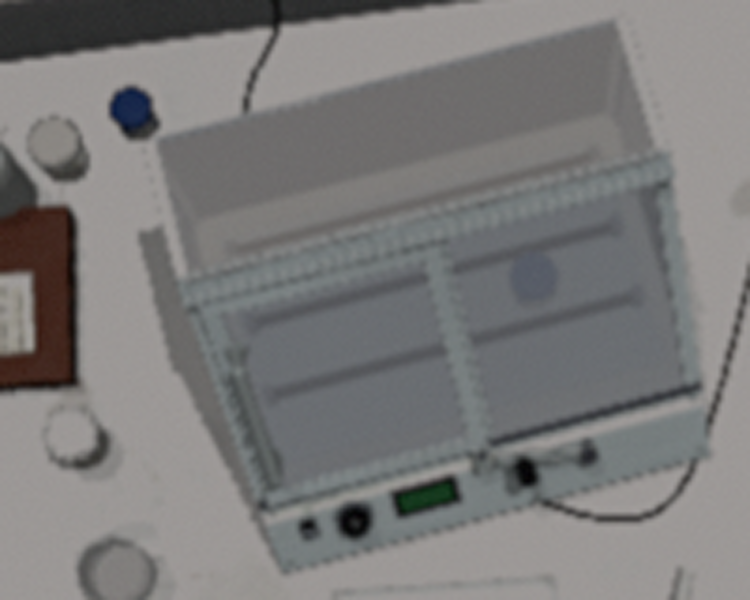

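The crop (3.75x, offset 110,85) shows the following:
- shaker front corners at (285,572) and (708,455)
- roof back corners at (160,140) and (615,20)
- knob at (525,472)
- handle from (243,350) to (275,478)
- pot lid at (72,435)

```bash
cat >> h.py <<'E'
def sl(v,y,n): return np.array([.643*v-.766*n,y,.02+.766*v+.643*n])
def sw(P,q):
    P=np.atleast_2d(P); c,s=np.cos(q[2]),np.sin(q[2])
    return np.c_[q[0]+c*P[:,0]-s*P[:,1],q[1]+s*P[:,0]+c*P[:,1],P[:,2]]
def ray(u,v,cam,z):
    c=calibration(cam);T=np.array(c["cam_to_world"]);K=np.array([[c["fx"],0,c["cx"]],[0,c["fy"],c["cy"]],[0,0,1.]])
    n=cv2.undistortPoints(np.array([[[u,v]]],float),K,np.array(c["dist"],float))[0,0]
    d=T[:3,:3]@np.array([n[0],n[1],1]);o=T[:3,3];return o+d*(z-o[2])/d[2]
E
python3 - <<'E'
from h import *
from scipy.optimize import least_squares
M=np.array([[0,.21,0],[0,-.21,0],[.34,.21,.279],[.34,-.21,.279],sl(.065,-.0333,.042),sl(.1445,.1825,.045),sl(.2645,.1825,.045)])
px=np.array([[285,572],[708,455],[160,140],[615,20],[525,472],[275,478],[243,350]],float)
px=(px+.5)/3.75-.5+np.array([110,85])
for it in ([0,1,2,3,4],range(7)):
    it=list(it)
    f=lambda q:(proj(sw(M[it],q),"top")-px[it]).ravel()
    r=least_squares(f,[.53,-.08,.1],loss="soft_l1");print(r.x.round(4),r.fun.reshape(-1,2).round(1).tolist())
q=r.x
print("knob",sw(sl(.065,-.0333,.03),q),"handle",sw(sl(.2045,.1825,.045),q),"place",sw([.182,.1,.086],q))
print("pot",ray(130.3,201.2,"top",.062),ray(110+72.5/3.75-.5,85+435.5/3.75-.5,"top",.062),"beaker",ray(110+118/3.75,85+572/3.75,"top",.075))
E
```

```text
[ 0.5104 -0.0536  0.1322] [[-0.6, -0.1], [-0.1, -0.1], [-5.1, 0.2], [2.8, -1.5], [0.8, 1.4]]
[ 0.5106 -0.0552  0.1288] [[-0.3, -0.4], [0.4, -0.0], [-4.3, -0.3], [3.7, -1.5], [1.3, 1.3], [0.0, -0.5], [-1.3, 5.0]]
knob [[ 0.53349353 -0.08576968  0.08908   ]] handle [[0.58334629 0.13828593 0.205582  ]] place [[0.67821228 0.06737966 0.086     ]]
pot [0.62486104 0.32197047 0.062     ] [0.62756719 0.32686707 0.062     ] beaker [0.49160163 0.29260274 0.075     ]
```

```bash
cat >> h.py <<'E'
from scipy.spatial.transform import Rotation as Ro
Q=np.array([.5106,-.0552,.1288])
def Rt(L=40,s=1,yaw=None):
    yaw=Q[2] if yaw is None else yaw; L=np.radians(L)
    z=np.array([np.sin(L),0,-np.cos(L)]);y=np.array([0,s,0.]);x=np.cross(y,z)
    return Ro.from_euler("z",yaw).as_matrix()@np.c_[x,y,z]
def go(P,R=None,p0=None,R0=None):
    s=sense();R0=np.array(s["ee_rot"]) if R0 is None else R0;p0=np.array(s["tcp_pos"]) if p0 is None else p0
    d=R0.T@(np.asarray(P)-p0)*1000
    a=Ro.from_matrix(R0.T@R).as_rotvec() if R is not None else np.zeros(3)
    return d.round(1).tolist(),a.round(4).tolist()
E
python3 - <<'E'
from h import *
s=sense();print(np.round(s["ee_rot"],3),s["tcp_pos"],s["time_s"])
for sg in(1,-1):
    print(sg,go([.191,-.595,.45]),go([.42,-.2,.40],Rt(40,sg)))
E
```

```text
[[-0.952 -0.305  0.   ]
 [-0.305  0.952  0.   ]
 [-0.     0.    -1.   ]] [ 0.19055694 -0.59520472  0.22255817] 1.1
1 ([-0.5, 0.1, -227.4], [0.0, 0.0, 0.0]) ([-339.0, 306.5, -177.4], [0.0632, -0.6962, 0.1735])
-1 ([-0.5, 0.1, -227.4], [0.0, 0.0, 0.0]) ([-339.0, 306.5, -177.4], [1.0158, 0.0922, -2.791])
```

Request:
servo_tool([
  {"tz": -42},
  {"tz": -84},
  {"tz": -126},
  {"tz": -168},
  {"tz": -210},
  {"tx": -35,"ty": 40,"tz": -215,"ax": 0.006,"ay": -0.07,"az": 0.017},
  {"tx": -70,"ty": 60,"tz": -215,"ax": 0.012,"ay": -0.14,"az": 0.034},
  {"tx": -105,"ty": 82,"tz": -215,"ax": 0.019,"ay": -0.21,"az": 0.05},
  {"tx": -135,"ty": 110,"tz": -215,"ax": 0.025,"ay": -0.28,"az": 0.07},
  {"tx": -165,"ty": 140,"tz": -215,"ax": 0.031,"ay": -0.35,"az": 0.087},
  {"tx": -190,"ty": 170,"tz": -215,"ax": 0.038,"ay": -0.42,"az": 0.104},
  {"tx": -220,"ty": 195,"tz": -215,"ax": 0.044,"ay": -0.49,"az": 0.12},
])

```text
schema error: expected keys tx, ty, tz, ax, ay, az, claw
```

```bash
python3 - <<'E'
from h import *
s=sense();print(s["tcp_pos"],s["time_s"],np.round(s["joints"]))
print(go([.36,.0,.42],Rt(40,1)))
E
```

```text
[ 0.19055694 -0.59520472  0.22255817] 1.1 [-57.  22.   0.  -0. -68. -15.]
([-342.8, 515.2, -197.4], [0.0632, -0.6962, 0.1735])
```

Request:
servo_tool([
  {"tx": 0,"ty": 0,"tz": -200,"ax": 0,"ay": 0,"az": 0,"claw": 0},
  {"tx": 0,"ty": 0,"tz": -200,"ax": 0,"ay": 0,"az": 0,"claw": 0},
  {"tx": 0,"ty": 0,"tz": -200,"ax": 0,"ay": 0,"az": 0,"claw": 0},
  {"tx": 0,"ty": 0,"tz": -200,"ax": 0,"ay": 0,"az": 0,"claw": 0},
  {"tx": 0,"ty": 0,"tz": -200,"ax": 0,"ay": 0,"az": 0,"claw": 0},
  {"tx": -343,"ty": 515,"tz": -200,"ax": 0.063,"ay": -0.696,"az": 0.174,"claw": 0},
  {"tx": -343,"ty": 515,"tz": -200,"ax": 0.063,"ay": -0.696,"az": 0.174,"claw": 0},
  {"tx": -343,"ty": 515,"tz": -200,"ax": 0.063,"ay": -0.696,"az": 0.174,"claw": 0},
  {"tx": -343,"ty": 515,"tz": -200,"ax": 0.063,"ay": -0.696,"az": 0.174,"claw": 0},
  {"tx": -343,"ty": 515,"tz": -200,"ax": 0.063,"ay": -0.696,"az": 0.174,"claw": 0},
  {"tx": -343,"ty": 515,"tz": -200,"ax": 0.063,"ay": -0.696,"az": 0.174,"claw": 0},
  {"tx": -343,"ty": 515,"tz": -200,"ax": 0.063,"ay": -0.696,"az": 0.174,"claw": 0},
])

```text
time_s: 2.1
tcp_pos: [0.2685, -0.3136, 0.4213]
ee_rot: [[-0.759, -0.12, 0.64], [-0.089, 0.993, 0.081], [-0.645, 0.004, -0.764]]
wrist_force: [1.6, -0.4, 0.5]
gripper_width: 0.169
gripper_force: 0.0
```

```bash
python3 - <<'E'
from h import *
s=sense();print(s["tcp_pos"],s["time_s"],np.round(s["joints"]))
print(go([.36,.0,.42],Rt(40,1)))
E
```

```text
[ 0.26850851 -0.31359659  0.42128306] 2.1 [-56. -11.  -6. -36. -77. -24.]
([-96.6, 300.3, 84.9], [-0.0022, 0.0033, -0.0087])
```

Request:
servo_tool([
  {"tx": -97,"ty": 300,"tz": 85,"ax": -0.002,"ay": 0.003,"az": -0.009,"claw": 0},
  {"tx": -97,"ty": 300,"tz": 85,"ax": -0.002,"ay": 0.003,"az": -0.009,"claw": 0},
  {"tx": -97,"ty": 300,"tz": 85,"ax": -0.002,"ay": 0.003,"az": -0.009,"claw": 0},
  {"tx": -97,"ty": 300,"tz": 85,"ax": -0.002,"ay": 0.003,"az": -0.009,"claw": 0},
  {"tx": -97,"ty": 300,"tz": 85,"ax": -0.002,"ay": 0.003,"az": -0.009,"claw": 0},
  {"tx": -97,"ty": 300,"tz": 85,"ax": -0.002,"ay": 0.003,"az": -0.009,"claw": 0},
  {"tx": -97,"ty": 300,"tz": 85,"ax": -0.002,"ay": 0.003,"az": -0.009,"claw": 0},
  {"tx": -97,"ty": 300,"tz": 85,"ax": -0.002,"ay": 0.003,"az": -0.009,"claw": 0},
  {"tx": -97,"ty": 300,"tz": 85,"ax": -0.002,"ay": 0.003,"az": -0.009,"claw": 0},
])

```text
time_s: 2.85
tcp_pos: [0.3333, -0.0843, 0.4158]
ee_rot: [[-0.769, -0.132, 0.626], [-0.105, 0.991, 0.079], [-0.631, -0.005, -0.776]]
wrist_force: [0.0, -0.5, 0.4]
gripper_width: 0.009
gripper_force: 0.0
```

```bash
python3 - <<'E'
from h import *
s=sense();print(s["tcp_pos"],s["time_s"],np.round(s["joints"]))
for c in("side","top"):
    im=look(c);cv2.imwrite(f"pics/{c}1.png",im)
    for l in("window_handle","lock_knob","pot","beaker"):
        r=recognise(l,c)
        print(c,l,[(round(d["confidence"],2),np.round(w(d["xyz"],c),3).tolist(),np.round(proj(w(d["xyz"],c),c)[0]).tolist()) for d in r[:2]])
im=cv2.imread("pics/side1.png")[120:280,200:400]
im=cv2.resize(im,None,fx=3.75,fy=3.75,interpolation=cv2.INTER_CUBIC)
M=np.array([[0,.21,0],[0,-.21,0],[.34,-.21,0],sl(.065,-.0333,.042),sl(.065,-.0333,.018),sl(.1445,.1825,.045),sl(.2645,.1825,.045),sl(0,-.21,0),sl(.318,-.21,0),sl(.318,.21,0)])
pp=proj(sw(M,Q),"side"); print(np.round((pp-[200,120])*3.75).tolist())
for p in (pp-[200,120])*3.75: cv2.drawMarker(im,tuple(int(round(t)) for t in p),(0,0,255),cv2.MARKER_CROSS,10,1)
cv2.imwrite("pics/crop1.png",im)
E
```

```text
[ 0.33333481 -0.08431011  0.41581405] 2.85 [  23.  -36.  -36.   13.  -53. -110.]
side window_handle [(0.57, [0.615, 0.05, 0.18], [260.0, 180.0])]
side lock_knob [(0.63, [0.535, -0.101, 0.068], [260.0, 224.0])]
side pot [(0.53, [0.611, 0.314, 0.056], [230.0, 187.0])]
side beaker [(0.77, [0.486, 0.281, 0.044], [207.0, 197.0]), (0.38, [0.654, -0.12, 0.159], [291.0, 198.0])]
top window_handle [(0.96, [0.619, 0.061, 0.192], [201.0, 184.0]), (0.67, [0.548, -0.094, 0.075], [252.0, 206.0])]
top lock_knob [(0.51, [0.544, -0.097, 0.071], [253.0, 207.0]), (0.5, [0.67, -0.031, 0.227], [227.0, 163.0])]
top pot [(0.49, [0.627, 0.329, 0.06], [128.0, 201.0]), (0.35, [0.42, -0.397, 0.047], [344.0, 231.0])]
top beaker [(0.61, [0.503, 0.307, 0.032], [140.0, 236.0])]
[[72.0, 366.0], [309.0, 524.0], [566.0, 432.0], [209.0, 362.0], [224.0, 371.0], [130.0, 227.0], [190.0, 134.0], [310.0, 506.0], [490.0, 218.0], [227.0, 107.0]]
```

View pics/crop1.png

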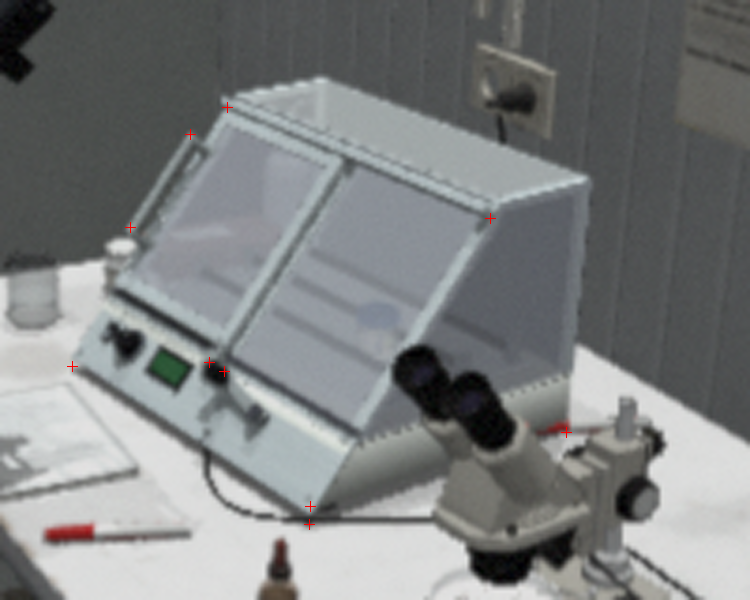

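The side crop shows the shaker clearly. The overlaid predictions land within about 1.5 full-image pixels of the knob (213,370), the handle ends (133,232) and (190,140), and the corners. I'll refit with both views and work out the knob move.

```bash
python3 - <<'E'
from h import *
from scipy.optimize import least_squares
Mt=np.array([[0,.21,0],[0,-.21,0],sl(.065,-.0333,.042),sl(.1445,.1825,.045)])
pt=(np.array([[285,572],[708,455],[525,472],[275,478]])+.5)/3.75-.5+np.array([110,85])
Ms=np.array([sl(.065,-.0333,.036),sl(.1445,.1825,.045),sl(.2645,.1825,.045),[0,.21,.01],[0,-.21,.01]])
ps=(np.array([[213,370],[133,231],[190,140],[75,367],[308,518]])+.5)/3.75-.5+np.array([200,120])
f=lambda q:np.r_[(proj(sw(Mt,q),"top")-pt).ravel(),(proj(sw(Ms,q),"side")-ps).ravel()]
r=least_squares(f,Q,loss="soft_l1");print(r.x.round(4),r.fun.reshape(-1,2).round(1).tolist())
q=r.x
open("h.py","a").write(f"Q=np.array({q.round(4).tolist()})\n")
E
python3 - <<'E'
from h import *
print("knob",sw(sl(.065,-.0333,.03),Q),"handle",sw(sl(.2045,.1825,.045),Q))
print("pot axis from side xyz etc")
# closed-finger tip targets
A=sw(sl(.094,-.030,.11),Q)[0];B=sw(sl(.094,-.030,.026),Q)[0];C=sw(sl(.050,-.034,.026),Q)[0]
R=Rt(40); print(go(A,R)); print("R",R.round(3).tolist())
print("A->B",go(B,R,A,R),"B->C",go(C,R,B,R)); print("dv 10mm",go(A+sw(sl(.01,0,0)-sl(0,0,0),[0,0,Q[2]])[0],R,A,R))
E
```

```text
[ 0.5101 -0.0552  0.1295] [[-0.2, -0.2], [0.4, 0.0], [1.3, 1.4], [0.0, -0.3], [0.2, -1.2], [-0.5, -0.6], [0.2, -1.3], [-0.6, -2.2], [0.6, -0.4]]
knob [[ 0.53305776 -0.08579143  0.08908   ]] handle [[0.58274333 0.13830131 0.205582  ]]
pot axis from side xyz etc
([38.0, -19.6, 294.1], [-0.0065, -0.0191, 0.0014])
R [[-0.76, -0.129, 0.637], [-0.099, 0.992, 0.083], [-0.643, 0.0, -0.766]]
A->B ([-14.6, -0.0, 82.7], [0.0, 0.0, 0.0]) B->C ([43.3, -4.0, 7.6], [0.0, 0.0, 0.0])
dv 10mm ([-9.8, -0.0, -1.7], [0.0, 0.0, 0.0])
```

Request:
servo_tool([
  {"tx": 38,"ty": -20,"tz": 294,"ax": -0.006,"ay": -0.019,"az": 0.001,"claw": 0},
  {"tx": 38,"ty": -20,"tz": 294,"ax": -0.006,"ay": -0.019,"az": 0.001,"claw": 0},
  {"tx": 38,"ty": -20,"tz": 294,"ax": -0.006,"ay": -0.019,"az": 0.001,"claw": 0},
  {"tx": 38,"ty": -20,"tz": 294,"ax": -0.006,"ay": -0.019,"az": 0.001,"claw": 0},
  {"tx": 38,"ty": -20,"tz": 294,"ax": -0.006,"ay": -0.019,"az": 0.001,"claw": 0},
  {"tx": 38,"ty": -20,"tz": 294,"ax": -0.006,"ay": -0.019,"az": 0.001,"claw": 0},
  {"tx": 38,"ty": -20,"tz": 294,"ax": -0.006,"ay": -0.019,"az": 0.001,"claw": 0},
  {"tx": 38,"ty": -20,"tz": 294,"ax": -0.006,"ay": -0.019,"az": 0.001,"claw": 0},
  {"tx": 38,"ty": -20,"tz": 294,"ax": -0.006,"ay": -0.019,"az": 0.001,"claw": 0},
  {"tx": 38,"ty": -20,"tz": 294,"ax": -0.006,"ay": -0.019,"az": 0.001,"claw": 0},
  {"tx": 38,"ty": -20,"tz": 294,"ax": -0.006,"ay": -0.019,"az": 0.001,"claw": 0},
])

```text
time_s: 4.27
tcp_pos: [0.4914, -0.0973, 0.1622]
ee_rot: [[-0.76, -0.143, 0.634], [-0.1, 0.99, 0.102], [-0.642, 0.014, -0.767]]
wrist_force: [-0.4, 0.7, 0.1]
gripper_width: 0.002
gripper_force: 0.0
```

```bash
cat >> h.py <<'E'
def st():
    s=sense();p=np.array(s["tcp_pos"]);c,sn=np.cos(Q[2]),np.sin(Q[2]);d=p-np.array([Q[0],Q[1],0])
    sx=c*d[0]+sn*d[1];sy=-sn*d[0]+c*d[1];z=d[2]-.02
    print("t",round(s["time_s"],2),"shaker xyz",np.round([sx,sy,d[2]],4),"v,n",np.round([.643*sx+.766*z,-.766*sx+.643*z],4),"J",np.round(s["joints"]))
E
python3 - <<'E'
from h import *
st();R=Rt(40);print(go(sw(sl(.094,-.030,.026),Q)[0],R),go(sw(sl(.050,-.034,.026),Q)[0],R))
E
```

```text
t 4.27 shaker xyz [-0.024  -0.0393  0.1622] v,n [0.0935 0.1098] J [  4.   2. -40. -23.  -9. -64.]
([-15.2, 7.7, 82.6], [0.0198, -0.001, 0.0013]) ([28.2, 3.6, 90.2], [0.0198, -0.001, 0.0013])
```

```bash
python3 - <<'E'
from h import *
R=Rt(25);B=sw(sl(.096,-.030,.028),Q)[0]
print(go(sw(sl(.096,-.030,.08),Q)[0],R),go(B,R),go(sw(sl(.050,-.034,.028),Q)[0],R,B,R))
E
```

```text
([-7.7, 8.7, 29.1], [0.0195, 0.2608, 0.0039]) ([-16.8, 7.7, 80.3], [0.0195, 0.2608, 0.0039]) ([41.7, -4.0, 19.4], [0.0, 0.0, 0.0])
```

Request:
servo_tool([
  {"tx": -8,"ty": 9,"tz": 29,"ax": 0.0195,"ay": 0.261,"az": 0.004,"claw": 0},
  {"tx": -8,"ty": 9,"tz": 29,"ax": 0.0195,"ay": 0.261,"az": 0.004,"claw": 0},
  {"tx": -8,"ty": 9,"tz": 29,"ax": 0.0195,"ay": 0.261,"az": 0.004,"claw": 0},
  {"tx": -8,"ty": 9,"tz": 29,"ax": 0.0195,"ay": 0.261,"az": 0.004,"claw": 0},
  {"tx": -17,"ty": 8,"tz": 60,"ax": 0.0195,"ay": 0.261,"az": 0.004,"claw": 0},
  {"tx": -17,"ty": 8,"tz": 80,"ax": 0.0195,"ay": 0.261,"az": 0.004,"claw": 0},
  {"tx": -17,"ty": 8,"tz": 80,"ax": 0.0195,"ay": 0.261,"az": 0.004,"claw": 0},
  {"tx": -17,"ty": 8,"tz": 80,"ax": 0.0195,"ay": 0.261,"az": 0.004,"claw": 0},
])

```text
time_s: 4.93
tcp_pos: [0.5529, -0.0774, 0.1127]
ee_rot: [[-0.898, -0.133, 0.42], [-0.121, 0.991, 0.056], [-0.424, -0.0, -0.906]]
wrist_force: [-0.2, -0.7, -0.6]
gripper_width: 0.006
gripper_force: 0.0
```

```bash
python3 - <<'E'
from h import *
st();R=Rt(25)
for v in (.08,.065,.050,.046): print(go(sw(sl(v,-.034,.027),Q)[0],R))
E
```

```text
t 4.93 shaker xyz [ 0.0396 -0.0276  0.1127] v,n [0.0965 0.0293] J [  9.  13. -37.   2. -15. -93.]
([14.0, -6.4, 9.0], [0.0013, 0.0011, 0.0037])
([27.6, -6.3, 15.3], [0.0013, 0.0011, 0.0037])
([41.2, -6.3, 21.7], [0.0013, 0.0011, 0.0037])
([44.9, -6.3, 23.3], [0.0013, 0.0011, 0.0037])
```

Request:
servo_tool([
  {"tx": 7,"ty": -6,"tz": 5,"ax": 0,"ay": 0,"az": 0,"claw": 0},
  {"tx": 14,"ty": -6,"tz": 9,"ax": 0,"ay": 0,"az": 0,"claw": 0},
  {"tx": 19,"ty": -6,"tz": 11,"ax": 0,"ay": 0,"az": 0,"claw": 0},
  {"tx": 24,"ty": -6,"tz": 13.5,"ax": 0,"ay": 0,"az": 0,"claw": 0},
  {"tx": 28,"ty": -6,"tz": 15.5,"ax": 0,"ay": 0,"az": 0,"claw": 0},
  {"tx": 33,"ty": -6,"tz": 18,"ax": 0,"ay": 0,"az": 0,"claw": 0},
  {"tx": 38,"ty": -6,"tz": 20,"ax": 0,"ay": 0,"az": 0,"claw": 0},
  {"tx": 43,"ty": -6,"tz": 22.5,"ax": 0,"ay": 0,"az": 0,"claw": 0},
  {"tx": 47,"ty": -6,"tz": 24,"ax": 0,"ay": 0,"az": 0,"claw": 0},
  {"tx": 47,"ty": -6,"tz": 24,"ax": 0,"ay": 0,"az": 0,"claw": 0},
])

```text
time_s: 5.77
tcp_pos: [0.5226, -0.0897, 0.0727]
ee_rot: [[-0.899, -0.136, 0.416], [-0.12, 0.991, 0.064], [-0.42, 0.007, -0.907]]
wrist_force: [-0.1, -0.2, 0.3]
gripper_width: 0.007
gripper_force: 0.1
```

```bash
python3 - <<'E'
from h import *
st();R=Rt(25)
for c in("side","top"):
    im=look(c);cv2.imwrite(f"pics/{c}2.png",im)
    r=recognise("lock_knob",c); print([(round(d["confidence"],2),np.round(w(d["xyz"],c),3).tolist()) for d in r[:2]])
print("away",go(sw(sl(.06,-.034,.13),Q)[0],R), "handle-left",go(sw(sl(.2045,.225,.13),Q)[0],R),go(sw(sl(.2045,.225,.036),Q)[0],R))
a=cv2.imread("pics/side2.png")[190:260,220:300];b=cv2.imread("pics/top2.png")[170:240,215:295]
cv2.imwrite("pics/crop2.png",cv2.resize(np.hstack([a,b]),None,fx=5,fy=5,interpolation=cv2.INTER_CUBIC))
E
```

```text
t 5.77 shaker xyz [ 0.008  -0.0359  0.0727] v,n [0.0455 0.0278] J [  7.  15. -41.  -3.  -9. -87.]
[(0.58, [0.521, -0.106, 0.056])]
[(0.25, [0.504, 0.308, 0.031])]
away ([30.7, 2.8, -98.5], [0.0093, -0.0023, 0.0039]) handle-left ([-101.2, 261.8, -157.5], [0.0093, -0.0023, 0.0039]) ([-141.1, 260.9, -72.3], [0.0093, -0.0023, 0.0039])
```

View pics/crop2.png

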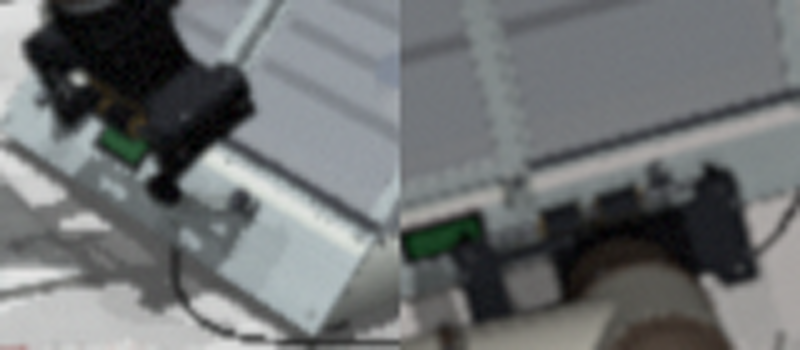

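The knob, at about (165,190) in the left crop, is now well below level, so the bar is down. Next is the window handle, approached from its left.

Request:
servo_tool([
  {"tx": 10,"ty": 3,"tz": -42,"ax": 0.009,"ay": -0.002,"az": 0.004,"claw": 0},
  {"tx": 10,"ty": 3,"tz": -84,"ax": 0.009,"ay": -0.002,"az": 0.004,"claw": 0},
  {"tx": -101,"ty": 262,"tz": -157,"ax": 0.009,"ay": -0.002,"az": 0.004,"claw": 0},
  {"tx": -101,"ty": 262,"tz": -157,"ax": 0.009,"ay": -0.002,"az": 0.004,"claw": 0},
  {"tx": -101,"ty": 262,"tz": -157,"ax": 0.009,"ay": -0.002,"az": 0.004,"claw": 0},
  {"tx": -101,"ty": 262,"tz": -157,"ax": 0.009,"ay": -0.002,"az": 0.004,"claw": 0},
  {"tx": -101,"ty": 262,"tz": -157,"ax": 0.009,"ay": -0.002,"az": 0.004,"claw": 0},
  {"tx": -101,"ty": 262,"tz": -157,"ax": 0.009,"ay": -0.002,"az": 0.004,"claw": 0},
  {"tx": -101,"ty": 262,"tz": -157,"ax": 0.009,"ay": -0.002,"az": 0.004,"claw": 0},
  {"tx": -101,"ty": 262,"tz": -157,"ax": 0.009,"ay": -0.002,"az": 0.004,"claw": 0},
  {"tx": -101,"ty": 262,"tz": -157,"ax": 0.009,"ay": -0.002,"az": 0.004,"claw": 0},
])

```text
time_s: 6.88
tcp_pos: [0.5136, 0.1754, 0.2616]
ee_rot: [[-0.897, -0.133, 0.422], [-0.12, 0.991, 0.058], [-0.426, 0.002, -0.905]]
wrist_force: [-0.1, -0.5, -0.3]
gripper_width: 0.005
gripper_force: 0.0
```

```bash
python3 - <<'E'
from h import *
st();R=Rt(25)
for y,n in ((.225,.030),(.2,.03),(.012,.03)): print(go(sw(sl(.2045,y,n),Q)[0],R))
E
```

```text
t 6.88 shaker xyz [0.0332 0.2282 0.2616] v,n [0.2064 0.1299] J [  43.    1.  -34.   24.  -37. -142.]
([-40.2, -3.6, 91.4], [0.0032, 0.0034, 0.003])
([-40.1, -28.6, 91.3], [0.0032, 0.0034, 0.003])
([-39.5, -216.6, 90.8], [0.0032, 0.0034, 0.003])
```

Request:
servo_tool([
  {"tx": -14,"ty": -2,"tz": 32,"ax": 0,"ay": 0,"az": 0,"claw": 0},
  {"tx": -28,"ty": -3,"tz": 64,"ax": 0,"ay": 0,"az": 0,"claw": 0},
  {"tx": -40,"ty": -4,"tz": 91,"ax": 0.003,"ay": 0.003,"az": 0.003,"claw": 0},
  {"tx": -40,"ty": -10,"tz": 91,"ax": 0.003,"ay": 0.003,"az": 0.003,"claw": 0},
  {"tx": -40,"ty": -20,"tz": 91,"ax": 0.003,"ay": 0.003,"az": 0.003,"claw": 0},
  {"tx": -40,"ty": -35,"tz": 91,"ax": 0.003,"ay": 0.003,"az": 0.003,"claw": 0},
  {"tx": -40,"ty": -55,"tz": 91,"ax": 0.003,"ay": 0.003,"az": 0.003,"claw": 0},
  {"tx": -40,"ty": -75,"tz": 91,"ax": 0.003,"ay": 0.003,"az": 0.003,"claw": 0},
  {"tx": -40,"ty": -95,"tz": 91,"ax": 0.003,"ay": 0.003,"az": 0.003,"claw": 0},
  {"tx": -40,"ty": -115,"tz": 91,"ax": 0.003,"ay": 0.003,"az": 0.003,"claw": 0},
  {"tx": -40,"ty": -130,"tz": 91,"ax": 0.003,"ay": 0.003,"az": 0.003,"claw": 0},
  {"tx": -40,"ty": -140,"tz": 91,"ax": 0.003,"ay": 0.003,"az": 0.003,"claw": 0},
])

```text
time_s: 7.88
tcp_pos: [0.6039, 0.0409, 0.1942]
ee_rot: [[-0.901, -0.123, 0.417], [-0.112, 0.992, 0.051], [-0.42, -0.001, -0.908]]
wrist_force: [-0.5, 1.7, 0.5]
gripper_width: 0.008
gripper_force: 0.9
```

```bash
python3 - <<'E'
from h import *
st();R=Rt(25)
for y,n in ((.012,.030),(.009,.03),(.012,.15)): print(go(sw(sl(.2045,y,n),Q)[0],R))
E
```

```text
t 7.88 shaker xyz [0.1055 0.0832 0.1942] v,n [0.2013 0.0312] J [  22.   11.  -30.   14.  -26. -116.]
([-3.9, -71.1, -0.1], [-0.0031, -0.0032, -0.0053])
([-3.9, -74.1, -0.1], [-0.0031, -0.0032, -0.0053])
([47.2, -71.8, -108.7], [-0.0031, -0.0032, -0.0053])
```

Request:
servo_tool([
  {"tx": -4,"ty": -18,"tz": 0,"ax": 0,"ay": 0,"az": 0,"claw": 0},
  {"tx": -4,"ty": -36,"tz": 0,"ax": 0,"ay": 0,"az": 0,"claw": 0},
  {"tx": -4,"ty": -50,"tz": 0,"ax": 0,"ay": 0,"az": 0,"claw": 0},
  {"tx": -4,"ty": -58,"tz": 0,"ax": 0,"ay": 0,"az": 0,"claw": 0},
  {"tx": -4,"ty": -64,"tz": 0,"ax": 0,"ay": 0,"az": 0,"claw": 0},
  {"tx": -4,"ty": -68,"tz": 0,"ax": 0,"ay": 0,"az": 0,"claw": 0},
  {"tx": -4,"ty": -70,"tz": 0,"ax": 0,"ay": 0,"az": 0,"claw": 0},
  {"tx": -4,"ty": -70,"tz": 0,"ax": 0,"ay": 0,"az": 0,"claw": 0},
])

```text
time_s: 8.55
tcp_pos: [0.617, -0.0264, 0.1961]
ee_rot: [[-0.9, -0.125, 0.417], [-0.114, 0.992, 0.051], [-0.42, -0.001, -0.907]]
wrist_force: [0.1, 0.5, 0.2]
gripper_width: 0.008
gripper_force: 0.0
```

```bash
python3 - <<'E'
from h import *
st();R=Rt(25)
for y,n in ((.008,.030),(.004,.03)): print(go(sw(sl(.2045,y,n),Q)[0],R))
im=look("top");print(np.round(proj(sw([sl(.09,0,.014),sl(.2645,-.0075,.051),sl(.1445,-.0075,.051)],Q),"top")).tolist())
E
```

```text
t 8.55 shaker xyz [0.1097 0.0147 0.1961] v,n [0.2054 0.0292] J [  14.   12.  -25.    6.  -29. -101.]
([1.1, -6.7, -0.4], [-0.0029, -0.0028, -0.0037])
([1.1, -10.7, -0.3], [-0.0029, -0.0028, -0.0037])
[[239.0, 204.0], [233.0, 168.0], [240.0, 198.0]]
```

Request:
servo_tool([
  {"tx": 0,"ty": -2,"tz": 0,"ax": 0,"ay": 0,"az": 0,"claw": 0},
  {"tx": 0,"ty": -4,"tz": 0,"ax": 0,"ay": 0,"az": 0,"claw": 0},
  {"tx": 0,"ty": -6,"tz": 0,"ax": 0,"ay": 0,"az": 0,"claw": 0},
  {"tx": 0,"ty": -6,"tz": 0,"ax": 0,"ay": 0,"az": 0,"claw": 0},
])

```text
time_s: 8.93
tcp_pos: [0.6184, -0.0319, 0.1963]
ee_rot: [[-0.9, -0.125, 0.418], [-0.114, 0.992, 0.052], [-0.421, -0.001, -0.907]]
wrist_force: [-1.0, 1.1, 0.1]
gripper_width: 0.004
gripper_force: 0.5
```

```bash
python3 - <<'E'
from h import *
st();s=sense();print(s["wrist_force"]);R=Rt(30)
im=look("top");im2=look("side")
cv2.imwrite("pics/both3.png",np.hstack([cv2.resize(im[80:260,90:310],(440,360)),cv2.resize(im2[110:290,190:360],(340,360))]))
pot=np.array([.626,.3255,0]);
for c in("top",):
  for d in trace("pot",c)[:1]:
    ys,xs=np.nonzero(d["mask"]);print(xs.mean(),ys.mean(),xs.min(),xs.max(),ys.min(),ys.max(),ray(xs.mean(),ys.mean(),"top",.062))
r=recognise("pot","side");print([(d["confidence"],w(d["xyz"],"side")) for d in r[:2]])
for d in trace("pot","side")[:1]:
    ys,xs=np.nonzero(d["mask"]);print("side mask",xs.mean(),ys.mean(),xs.min(),xs.max(),ys.min(),ys.max())
print("proj pot axis side",proj([[.626,.3255,0],[.626,.3255,.062]],"side"),"top",proj([[.626,.3255,.062],[.626,.3255,.0]],"top"))
E
```

```text
t 8.93 shaker xyz [0.1104 0.0091 0.1963] v,n [0.206  0.0288] J [  13.   12.  -24.    5.  -29. -100.]
[-0.95316712  1.10746849  0.06811753]
129.49484536082474 200.93298969072166 122 138 193 208 [0.62619094 0.32467188 0.062     ]
[(0.45, array([0.61436125, 0.31449047, 0.05342257]))]
proj pot axis side [[232.18774209 197.23280604]
 [232.17319366 184.50218305]] top [[129.26318617 201.01876781]
 [133.44146067 204.23314611]]
```

View pics/both3.png

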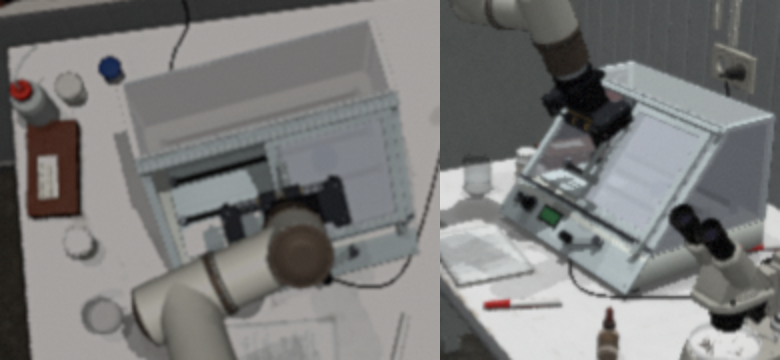

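The window stands open: in the left half the opening at (215,200) shows the bare platform, and the side view has the bar down at (580,240). I'll nudge once more towards the stop and then retreat.

Request:
servo_tool([
  {"tx": 0,"ty": -2,"tz": 0,"ax": 0,"ay": 0,"az": 0,"claw": 0},
  {"tx": 0,"ty": -4,"tz": 0,"ax": 0,"ay": 0,"az": 0,"claw": 0},
  {"tx": 0,"ty": -5,"tz": 0,"ax": 0,"ay": 0,"az": 0,"claw": 0},
  {"tx": 0,"ty": -5,"tz": 0,"ax": 0,"ay": 0,"az": 0,"claw": 0},
])

```text
time_s: 9.52
tcp_pos: [0.6187, -0.0337, 0.1963]
ee_rot: [[-0.9, -0.128, 0.418], [-0.115, 0.992, 0.056], [-0.421, 0.002, -0.907]]
wrist_force: [-7.2, 15.3, 3.2]
gripper_width: 0.009
gripper_force: 8.4
```

```bash
python3 - <<'E'
from h import *
st();s=sense();print(s["wrist_force"]);R=Rt(30);z=R[:,2]
pot=np.array([.6262,.325,.054])
G=pot+.015*z; p=np.array(s["tcp_pos"]);R0=np.array(s["ee_rot"])
W1=p-.13*R0[:,2]; W2=G-.14*z
print(G,W2);print(go(W1+[0,.02,0]),go([.5,.17,.33],R),go(W2,R))
E
```

```text
t 9.52 shaker xyz [0.1105 0.0073 0.1963] v,n [0.2061 0.0288] J [ 13.  12. -24.   5. -29. -99.]
[-7.17963642 15.33070208  3.17403242]
[0.6336372  0.32596854 0.04100962] [0.56422334 0.31692885 0.16225318]
([-2.3, 19.8, -128.9], [0.0, 0.0, 0.0]) ([27.1, 217.5, -159.5], [0.0011, -0.0885, -0.0023]) ([23.1, 354.7, 27.7], [0.0011, -0.0885, -0.0023])
```

Request:
servo_tool([
  {"tx": 0,"ty": 10,"tz": -20,"ax": 0,"ay": 0,"az": 0,"claw": 0},
  {"tx": -2,"ty": 20,"tz": -60,"ax": 0,"ay": 0,"az": 0,"claw": 0},
  {"tx": -2,"ty": 20,"tz": -100,"ax": 0,"ay": 0,"az": 0,"claw": 0},
  {"tx": -2,"ty": 24,"tz": -130,"ax": 0,"ay": 0,"az": 0,"claw": 40},
  {"tx": 27,"ty": 220,"tz": -160,"ax": 0.001,"ay": -0.0885,"az": -0.002,"claw": 87},
  {"tx": 27,"ty": 220,"tz": -160,"ax": 0.001,"ay": -0.0885,"az": -0.002,"claw": 87},
  {"tx": 27,"ty": 220,"tz": -160,"ax": 0.001,"ay": -0.0885,"az": -0.002,"claw": 87},
  {"tx": 27,"ty": 220,"tz": -160,"ax": 0.001,"ay": -0.0885,"az": -0.002,"claw": 87},
  {"tx": 27,"ty": 220,"tz": -160,"ax": 0.001,"ay": -0.0885,"az": -0.002,"claw": 87},
  {"tx": 27,"ty": 220,"tz": -160,"ax": 0.001,"ay": -0.0885,"az": -0.002,"claw": 87},
])

```text
time_s: 10.35
tcp_pos: [0.4992, 0.1753, 0.331]
ee_rot: [[-0.857, -0.135, 0.497], [-0.118, 0.991, 0.066], [-0.502, -0.003, -0.865]]
wrist_force: [0.2, 0.4, -0.0]
gripper_width: 0.45
gripper_force: 0.0
```

```bash
python3 - <<'E'
from h import *
st();s=sense();print(s["wrist_force"]);R=Rt(30);z=R[:,2]
G=np.array([.6262,.325,.054])+.015*z
print(go(G-.14*z,R),go(G,R))
E
```

```text
t 10.35 shaker xyz [0.0189 0.23   0.331 ] v,n [0.2504 0.1855] J [  46.   -6.  -33.   28.  -42. -146.]
[ 0.23647944  0.44996172 -0.00518844]
([12.1, 132.0, 187.6], [0.0008, 0.0019, 0.0067]) ([12.4, 131.9, 327.6], [0.0008, 0.0019, 0.0067])
```

Request:
servo_tool([
  {"tx": 12,"ty": 132,"tz": 188,"ax": 0.001,"ay": 0.002,"az": 0.007,"claw": 87},
  {"tx": 12,"ty": 132,"tz": 188,"ax": 0.001,"ay": 0.002,"az": 0.007,"claw": 87},
  {"tx": 12,"ty": 132,"tz": 188,"ax": 0.001,"ay": 0.002,"az": 0.007,"claw": 87},
  {"tx": 12,"ty": 132,"tz": 188,"ax": 0.001,"ay": 0.002,"az": 0.007,"claw": 87},
  {"tx": 12,"ty": 132,"tz": 188,"ax": 0.001,"ay": 0.002,"az": 0.007,"claw": 87},
  {"tx": 12,"ty": 132,"tz": 188,"ax": 0.001,"ay": 0.002,"az": 0.007,"claw": 87},
  {"tx": 12,"ty": 132,"tz": 188,"ax": 0.001,"ay": 0.002,"az": 0.007,"claw": 87},
  {"tx": 12,"ty": 132,"tz": 188,"ax": 0.001,"ay": 0.002,"az": 0.007,"claw": 87},
])

```text
time_s: 11.02
tcp_pos: [0.5706, 0.3102, 0.1683]
ee_rot: [[-0.871, -0.123, 0.475], [-0.109, 0.992, 0.057], [-0.479, -0.003, -0.878]]
wrist_force: [-0.6, -0.2, 0.2]
gripper_width: 0.983
gripper_force: 0.0
```

```bash
python3 - <<'E'
from h import *
st();s=sense();print(s["wrist_force"],s["gripper_width"]);R=Rt(30);z=R[:,2]
im=look("side");cv2.imwrite("pics/c4.png",cv2.resize(im[130:240,170:290],None,fx=5,fy=5))
for d in trace("pot","side")[:1]:
    ys,xs=np.nonzero(d["mask"]);print("side mask",d["confidence"],xs.mean(),ys.mean(),xs.min(),xs.max(),ys.min(),ys.max())
print(proj([[.6262,.325,.031]],"side"))
G=np.array([.6262,.325,.054])+.015*z
print(go(G-.06*z,R),go(G,R))
E
```

```text
t 11.02 shaker xyz [0.1071 0.3545 0.1683] v,n [0.1825 0.0133] J [  45.   16.  -38.   55.  -21. -177.]
[-0.58463814 -0.23539519  0.22748242] 0.9829790636092615
side mask 0.5 230.92857142857142 188.36904761904762 227 236 183 195
[[232.2682594  190.93159305]]
([6.7, 7.9, 84.6], [-0.0034, -0.0219, -0.0048]) ([5.3, 8.1, 144.6], [-0.0034, -0.0219, -0.0048])
```

Request:
servo_tool([
  {"tx": 0,"ty": 0,"tz": -40,"ax": 0,"ay": 0,"az": 0,"claw": 87},
  {"tx": 0,"ty": 0,"tz": -80,"ax": 0,"ay": 0,"az": 0.1,"claw": 87},
  {"tx": 0,"ty": 0,"tz": -80,"ax": 0,"ay": 0,"az": 1.3,"claw": 87},
  {"tx": 0,"ty": 0,"tz": -80,"ax": 0,"ay": 0,"az": 1.3,"claw": 87},
  {"tx": 0,"ty": 0,"tz": -80,"ax": 0,"ay": 0,"az": 1.3,"claw": 87},
  {"tx": 0,"ty": 0,"tz": -80,"ax": 0,"ay": 0,"az": 1.3,"claw": 87},
  {"tx": 0,"ty": 0,"tz": -80,"ax": 0,"ay": 0,"az": 1.3,"claw": 87},
  {"tx": 0,"ty": 0,"tz": -80,"ax": 0,"ay": 0,"az": 1.3,"claw": 87},
  {"tx": 0,"ty": 0,"tz": -80,"ax": 0,"ay": 0,"az": 1.3,"claw": 87},
  {"tx": 0,"ty": 0,"tz": -80,"ax": 0,"ay": 0,"az": 1.3,"claw": 87},
  {"tx": 0,"ty": 0,"tz": -80,"ax": 0,"ay": 0,"az": 1.3,"claw": 87},
  {"tx": 0,"ty": 0,"tz": -80,"ax": 0,"ay": 0,"az": 1.3,"claw": 87},
])

```text
time_s: 12.12
tcp_pos: [0.5623, 0.2688, 0.2404]
ee_rot: [[-0.663, 0.679, 0.315], [0.748, 0.599, 0.285], [0.005, 0.425, -0.905]]
wrist_force: [-0.5, -0.5, 0.2]
gripper_width: 0.998
gripper_force: 0.0
```

```bash
python3 - <<'E'
from h import *
st();s=sense();print(s["wrist_force"],s["gripper_width"]);R=Rt(30,-1);z=R[:,2]
G=np.array([.6262,.325,.054])+.015*z
print(go(G-.14*z,R))
E
```

```text
t 12.12 shaker xyz [0.0936 0.3145 0.2404] v,n [0.229  0.0701] J [  40.   10.  -17.   -2.  -37. -177.]
[-0.52206079 -0.47128308  0.20710924] 0.9978486843633826
([34.4, -3.0, 85.1], [-0.3076, -0.1656, 2.0834])
```

View pics/c4.png

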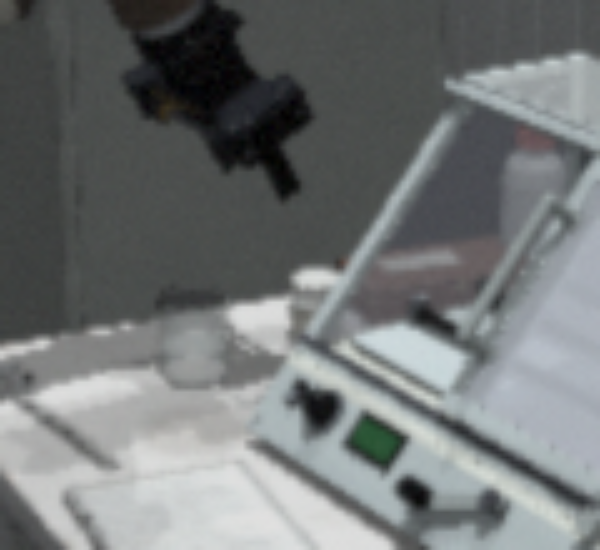

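The crop shows the window open with its handle at (520,260), the bar down with its knob at (410,490), and the pot untouched at (315,290). J6 is at its limit, so I'll turn the other way.

Request:
servo_tool([
  {"tx": 30,"ty": 20,"tz": -20,"ax": 0,"ay": 0,"az": -0.12,"claw": 87},
  {"tx": 30,"ty": 20,"tz": -20,"ax": 0,"ay": 0,"az": -1.45,"claw": 87},
  {"tx": 30,"ty": 20,"tz": -20,"ax": 0,"ay": 0,"az": -1.45,"claw": 87},
  {"tx": 30,"ty": 20,"tz": -20,"ax": 0,"ay": 0,"az": -1.45,"claw": 87},
  {"tx": 30,"ty": 20,"tz": -20,"ax": 0,"ay": 0,"az": -1.45,"claw": 87},
  {"tx": 30,"ty": 20,"tz": -20,"ax": 0,"ay": 0,"az": -1.45,"claw": 87},
  {"tx": 30,"ty": 20,"tz": -20,"ax": 0,"ay": 0,"az": -1.45,"claw": 87},
  {"tx": 30,"ty": 20,"tz": -20,"ax": 0,"ay": 0,"az": -1.45,"claw": 87},
  {"tx": 30,"ty": 20,"tz": -20,"ax": 0,"ay": 0,"az": -1.45,"claw": 87},
  {"tx": 30,"ty": 20,"tz": -20,"ax": 0,"ay": 0,"az": -1.45,"claw": 87},
  {"tx": 30,"ty": 20,"tz": -20,"ax": 0,"ay": 0,"az": -1.45,"claw": 87},
  {"tx": 30,"ty": 20,"tz": -20,"ax": 0,"ay": 0,"az": -1.45,"claw": 87},
])

```text
time_s: 13.12
tcp_pos: [0.5491, 0.2976, 0.2669]
ee_rot: [[-0.749, -0.583, 0.314], [-0.512, 0.811, 0.283], [-0.42, 0.051, -0.906]]
wrist_force: [-0.3, 0.1, 0.7]
gripper_width: 0.998
gripper_force: 0.0
```

```bash
python3 - <<'E'
from h import *
st();s=sense();print(np.round(s["ee_rot"],2).tolist());R=Rt(30,-1);z=R[:,2]
G=np.array([.6262,.325,.054])+.015*z
print(go(G-.14*z,R))
E
```

```text
t 13.12 shaker xyz [0.0842 0.3448 0.2669] v,n [0.2433 0.0942] J [ 44.   9. -16.   1. -40. -99.]
[[-0.75, -0.58, 0.31], [-0.51, 0.81, 0.28], [-0.42, 0.05, -0.91]]
([22.7, 1.5, 105.0], [0.1384, 0.3755, -2.6984])
```

Now the shortest path goes the right way (J6 −99 → about 0 or more).

Request:
servo_tool([
  {"tx": 0,"ty": 0,"tz": 0,"ax": 0.14,"ay": 0.375,"az": -2.7,"claw": 87},
  {"tx": 0,"ty": 0,"tz": 0,"ax": 0.14,"ay": 0.375,"az": -2.7,"claw": 87},
  {"tx": 0,"ty": 0,"tz": 0,"ax": 0.14,"ay": 0.375,"az": -2.7,"claw": 87},
  {"tx": 0,"ty": 0,"tz": 0,"ax": 0.14,"ay": 0.375,"az": -2.7,"claw": 87},
  {"tx": 0,"ty": 0,"tz": 0,"ax": 0.14,"ay": 0.375,"az": -2.7,"claw": 87},
  {"tx": 0,"ty": 0,"tz": 0,"ax": 0.14,"ay": 0.375,"az": -2.7,"claw": 87},
  {"tx": 0,"ty": 0,"tz": 0,"ax": 0.14,"ay": 0.375,"az": -2.7,"claw": 87},
  {"tx": 0,"ty": 0,"tz": 0,"ax": 0.14,"ay": 0.375,"az": -2.7,"claw": 87},
  {"tx": 0,"ty": 0,"tz": 0,"ax": 0.14,"ay": 0.375,"az": -2.7,"claw": 87},
  {"tx": 0,"ty": 0,"tz": 0,"ax": 0.14,"ay": 0.375,"az": -2.7,"claw": 87},
  {"tx": 0,"ty": 0,"tz": 0,"ax": 0.14,"ay": 0.375,"az": -2.7,"claw": 87},
  {"tx": 0,"ty": 0,"tz": 0,"ax": 0.14,"ay": 0.375,"az": -2.7,"claw": 87},
])

```text
time_s: 14.12
tcp_pos: [0.5493, 0.2976, 0.2669]
ee_rot: [[0.459, -0.819, 0.344], [-0.884, -0.459, 0.087], [0.086, -0.344, -0.935]]
wrist_force: [0.6, -0.5, -0.2]
gripper_width: 0.998
gripper_force: 0.0
```

```bash
python3 - <<'E'
from h import *
st();s=sense();R=Rt(30,-1);z=R[:,2]
G=np.array([.6262,.325,.054])+.015*z
print(go(G-.14*z,R))
E
```

```text
t 14.12 shaker xyz [0.0844 0.3448 0.2669] v,n [0.2434 0.0941] J [ 49.  11. -18.  16. -45. -30.]
([-19.2, 14.9, 104.6], [0.0625, 0.1685, -1.214])
```

Request:
servo_tool([
  {"tx": -19,"ty": 15,"tz": 105,"ax": 0.0625,"ay": 0.1685,"az": -1.214,"claw": 87},
  {"tx": -19,"ty": 15,"tz": 105,"ax": 0.0625,"ay": 0.1685,"az": -1.214,"claw": 87},
  {"tx": -19,"ty": 15,"tz": 105,"ax": 0.0625,"ay": 0.1685,"az": -1.214,"claw": 87},
  {"tx": -19,"ty": 15,"tz": 105,"ax": 0.0625,"ay": 0.1685,"az": -1.214,"claw": 87},
  {"tx": -19,"ty": 15,"tz": 105,"ax": 0.0625,"ay": 0.1685,"az": -1.214,"claw": 87},
  {"tx": -19,"ty": 15,"tz": 105,"ax": 0.0625,"ay": 0.1685,"az": -1.214,"claw": 87},
  {"tx": -19,"ty": 15,"tz": 105,"ax": 0.0625,"ay": 0.1685,"az": -1.214,"claw": 87},
  {"tx": -19,"ty": 15,"tz": 105,"ax": 0.0625,"ay": 0.1685,"az": -1.214,"claw": 87},
  {"tx": -19,"ty": 15,"tz": 105,"ax": 0.0625,"ay": 0.1685,"az": -1.214,"claw": 87},
  {"tx": -19,"ty": 15,"tz": 105,"ax": 0.0625,"ay": 0.1685,"az": -1.214,"claw": 87},
  {"tx": -19,"ty": 15,"tz": 105,"ax": 0.0625,"ay": 0.1685,"az": -1.214,"claw": 87},
  {"tx": -19,"ty": 15,"tz": 105,"ax": 0.0625,"ay": 0.1685,"az": -1.214,"claw": 87},
])

```text
time_s: 15.12
tcp_pos: [0.5647, 0.3162, 0.1615]
ee_rot: [[0.861, 0.12, 0.495], [0.103, -0.993, 0.063], [0.499, -0.003, -0.867]]
wrist_force: [0.5, -0.1, 0.5]
gripper_width: 0.999
gripper_force: 0.0
```

```bash
python3 - <<'E'
from h import *
st();s=sense();R=Rt(30,-1);z=R[:,2]
G=np.array([.6262,.325,.054])+.015*z
print(go(G-.07*z,R),go(G,R))
E
```

```text
t 15.12 shaker xyz [0.1021 0.3612 0.1615] v,n [0.1741 0.0128] J [ 43.  16. -42.  67. -18.  -8.]
([0.1, -1.0, 69.2], [0.0019, 0.0013, -0.0091]) ([0.2, -1.1, 139.2], [0.0019, 0.0013, -0.0091])
```

Request:
servo_tool([
  {"tx": 0,"ty": -1,"tz": 35,"ax": 0.002,"ay": 0.001,"az": -0.009,"claw": 87},
  {"tx": 0,"ty": -1,"tz": 69,"ax": 0.002,"ay": 0.001,"az": -0.009,"claw": 87},
  {"tx": 0,"ty": -1,"tz": 95,"ax": 0.002,"ay": 0.001,"az": -0.009,"claw": 87},
  {"tx": 0,"ty": -1,"tz": 115,"ax": 0.002,"ay": 0.001,"az": -0.009,"claw": 87},
  {"tx": 0,"ty": -1,"tz": 128,"ax": 0.002,"ay": 0.001,"az": -0.009,"claw": 87},
  {"tx": 0,"ty": -1,"tz": 138,"ax": 0.002,"ay": 0.001,"az": -0.009,"claw": 87},
  {"tx": 0,"ty": -1,"tz": 139,"ax": 0.002,"ay": 0.001,"az": -0.009,"claw": 87},
  {"tx": 0,"ty": -1,"tz": 139,"ax": 0.002,"ay": 0.001,"az": -0.009,"claw": 87},
])

```text
time_s: 15.78
tcp_pos: [0.6357, 0.3326, 0.0475]
ee_rot: [[0.865, 0.129, 0.484], [0.12, -0.992, 0.051], [0.487, 0.013, -0.873]]
wrist_force: [-0.5, -0.4, 0.1]
gripper_width: 1.001
gripper_force: 0.0
```

```bash
python3 - <<'E'
from h import *
st();s=sense();R=Rt(30,-1);z=R[:,2]
G=np.array([.6262,.325,.054])+.015*z
print(go(G,R),s["wrist_force"])
a=look("side")[150:220,190:270];b=look("top")[170:240,95:175]
cv2.imwrite("pics/crop5.png",cv2.resize(np.hstack([a,b]),None,fx=5,fy=5,interpolation=cv2.INTER_CUBIC))
for c in("top","side"):
    r=recognise("pot",c);print(c,[(round(d["confidence"],2),np.round(w(d["xyz"],c),3).tolist()) for d in r[:2]])
E
```

```text
t 15.78 shaker xyz [0.1746 0.3683 0.0475] v,n [ 0.1334 -0.1161] J [ 26.  30. -37. 118. -11. -44.]
([-5.8, 6.2, 4.3], [0.0115, 0.0152, 0.0068]) [-0.45814015 -0.42389167  0.13686596]
top []
side [(0.44, [0.608, 0.311, 0.04])]
```

View pics/crop5.png

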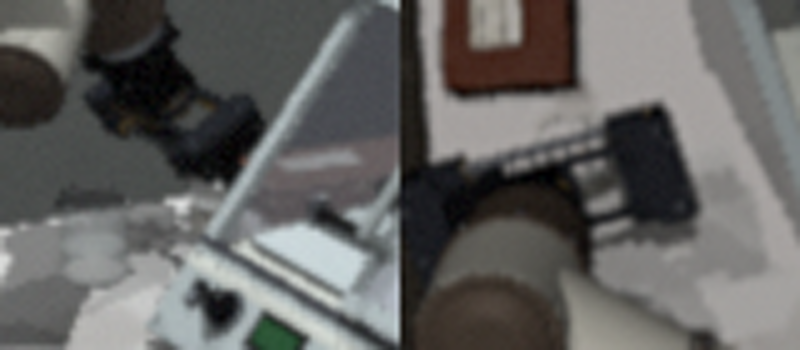

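The gripper has the pot between its fingers (top crop around (600,180)), but the wrist has run into J4/J5 limits at a 30° lean. I'll back off and use 23°.

```bash
python3 - <<'E'
from h import *
s=sense();R0=np.array(s["ee_rot"]);R=Rt(23,-1);z=R[:,2]
G=np.array([.6262,.325,.054])+.015*z
print(go(G-.1*z,R),go(G,R))
E
```

```text
([2.9, 7.7, -93.3], [0.0109, -0.1088, 0.0058]) ([-7.9, 6.6, 6.1], [0.0109, -0.1088, 0.0058])
```

Request:
servo_tool([
  {"tx": 0,"ty": 2,"tz": -40,"ax": 0,"ay": 0,"az": 0,"claw": 87},
  {"tx": 2,"ty": 7,"tz": -75,"ax": 0,"ay": 0,"az": 0,"claw": 87},
  {"tx": 3,"ty": 8,"tz": -93,"ax": 0.011,"ay": -0.109,"az": 0.006,"claw": 87},
  {"tx": 3,"ty": 8,"tz": -93,"ax": 0.011,"ay": -0.109,"az": 0.006,"claw": 87},
  {"tx": 3,"ty": 8,"tz": -93,"ax": 0.011,"ay": -0.109,"az": 0.006,"claw": 87},
  {"tx": 3,"ty": 8,"tz": -93,"ax": 0.011,"ay": -0.109,"az": 0.006,"claw": 87},
  {"tx": 3,"ty": 8,"tz": -93,"ax": 0.011,"ay": -0.109,"az": 0.006,"claw": 87},
  {"tx": 3,"ty": 8,"tz": -93,"ax": 0.011,"ay": -0.109,"az": 0.006,"claw": 87},
])

```text
time_s: 16.65
tcp_pos: [0.5927, 0.3206, 0.132]
ee_rot: [[0.914, 0.129, 0.384], [0.117, -0.992, 0.053], [0.388, -0.003, -0.922]]
wrist_force: [1.5, -0.4, -0.0]
gripper_width: 0.998
gripper_force: 0.0
```

```bash
python3 - <<'E'
from h import *
st();s=sense();R=Rt(23,-1);z=R[:,2]
for c in("top","side"):
    look(c)
    r=recognise("pot",c);print(c,[(round(d["confidence"],2),np.round(w(d["xyz"],c),3).tolist()) for d in r[:2]])
    for d in trace("pot",c)[:1]:
        ys,xs=np.nonzero(d["mask"]);print(xs.mean(),ys.mean())
G=np.array([.6262,.325,.054])+.015*z
print(go(G-.1*z,R),go(G,R))
E
```

```text
t 16.65 shaker xyz [0.1305 0.362  0.132 ] v,n [ 0.1697 -0.0279] J [ 46.  22. -29.  35. -25.  21.]
top [(0.75, [0.691, -0.032, 0.207])]
side []
231.0793650793651 188.44444444444446
([-0.1, -1.8, -2.0], [0.0017, 0.0018, -0.0013]) ([0.0, -2.0, 98.0], [0.0017, 0.0018, -0.0013])
```

Request:
servo_tool([
  {"tx": 0,"ty": -2,"tz": 30,"ax": 0.002,"ay": 0.002,"az": -0.001,"claw": 87},
  {"tx": 0,"ty": -2,"tz": 55,"ax": 0.002,"ay": 0.002,"az": -0.001,"claw": 87},
  {"tx": 0,"ty": -2,"tz": 75,"ax": 0.002,"ay": 0.002,"az": -0.001,"claw": 87},
  {"tx": 0,"ty": -2,"tz": 90,"ax": 0.002,"ay": 0.002,"az": -0.001,"claw": 87},
  {"tx": 0,"ty": -2,"tz": 98,"ax": 0.002,"ay": 0.002,"az": -0.001,"claw": 87},
  {"tx": 0,"ty": -2,"tz": 98,"ax": 0.002,"ay": 0.002,"az": -0.001,"claw": 87},
  {"tx": 0,"ty": -2,"tz": 98,"ax": 0.002,"ay": 0.002,"az": -0.001,"claw": 87},
])

```text
time_s: 17.53
tcp_pos: [0.632, 0.3243, 0.0388]
ee_rot: [[0.914, 0.126, 0.385], [0.117, -0.992, 0.049], [0.389, 0.0, -0.921]]
wrist_force: [0.0, -0.5, 0.3]
gripper_width: 0.998
gripper_force: 0.0
```

```bash
python3 - <<'E'
from h import *
st();s=sense();R=Rt(23,-1);z=R[:,2]
G=np.array([.6262,.325,.054])+.015*z
print(go(G,R),s["wrist_force"])
im=look("top");cv2.imwrite("pics/t6.png",im)
for d in trace("pot","side")[:1]:
    ys,xs=np.nonzero(d["mask"]);print(xs.mean(),ys.mean())
E
```

```text
t 17.53 shaker xyz [0.1699 0.3606 0.0388] v,n [ 0.1236 -0.1181] J [ 36.  31. -36.  73. -11.  -9.]
([0.7, -1.4, -1.2], [0.0011, 0.0024, -0.0025]) [ 0.01986816 -0.45152082  0.2508238 ]
231.0793650793651 188.44444444444446
```

Request:
servo_tool([
  {"tx": 0,"ty": 0,"tz": 0,"ax": 0,"ay": 0,"az": 0,"claw": 62},
  {"tx": 0,"ty": 0,"tz": 0,"ax": 0,"ay": 0,"az": 0,"claw": 56},
  {"tx": 0,"ty": 0,"tz": 0,"ax": 0,"ay": 0,"az": 0,"claw": 56},
  {"tx": 0,"ty": 0,"tz": 0,"ax": 0,"ay": 0,"az": 0,"claw": 40},
  {"tx": 0,"ty": 0,"tz": 0,"ax": 0,"ay": 0,"az": 0,"claw": 40},
  {"tx": 0,"ty": 0,"tz": 0,"ax": 0,"ay": 0,"az": 0,"claw": 40},
  {"tx": 0,"ty": 0,"tz": 0,"ax": 0,"ay": 0,"az": 0,"claw": 40},
  {"tx": 0,"ty": 0,"tz": 0,"ax": 0,"ay": 0,"az": 0,"claw": 40},
])

```text
time_s: 18.3
tcp_pos: [0.6318, 0.3263, 0.0398]
ee_rot: [[0.913, 0.129, 0.387], [0.118, -0.992, 0.052], [0.39, -0.002, -0.921]]
wrist_force: [-0.4, -0.1, 0.6]
gripper_width: 0.58
gripper_force: 30.0
```

```bash
python3 - <<'E'
from h import *
st();s=sense();R0=np.array(s["ee_rot"]);p=np.array(s["tcp_pos"]);R=Rt(23,-1)
print("grip",s["gripper_force"],s["gripper_width"]*87,s["wrist_force"])
print("up250",go(p+[-.0,0,.25]))
print("up+fwd",go(p+[-.08,-.0,.25]))
E
```

```text
t 18.3 shaker xyz [0.17   0.3626 0.0398] v,n [ 0.1245 -0.1175] J [ 36.  31. -36.  73. -11.  -9.]
grip 30.000143718207255 50.50013869198856 [-0.41625571 -0.0862623   0.62024943]
up250 ([97.5, -0.4, -230.2], [0.0, 0.0, 0.0])
up+fwd ([24.5, -10.7, -261.1], [0.0, 0.0, 0.0])
```

Request:
servo_tool([
  {"tx": 4,"ty": 0,"tz": -9,"ax": 0,"ay": 0,"az": 0,"claw": 40},
  {"tx": 10,"ty": 0,"tz": -23,"ax": 0,"ay": 0,"az": 0,"claw": 40},
  {"tx": 20,"ty": 0,"tz": -46,"ax": 0,"ay": 0,"az": 0,"claw": 40},
  {"tx": 31,"ty": 0,"tz": -74,"ax": 0,"ay": 0,"az": 0,"claw": 40},
  {"tx": 43,"ty": 0,"tz": -101,"ax": 0,"ay": 0,"az": 0,"claw": 40},
  {"tx": 47,"ty": 0,"tz": -111,"ax": 0,"ay": 0,"az": 0,"claw": 40},
  {"tx": 47,"ty": 0,"tz": -111,"ax": 0,"ay": 0,"az": 0,"claw": 40},
])

```text
time_s: 18.88
tcp_pos: [0.6332, 0.3283, 0.165]
ee_rot: [[0.911, 0.129, 0.392], [0.116, -0.992, 0.057], [0.396, -0.006, -0.918]]
wrist_force: [0.1, 0.7, -0.9]
gripper_width: 0.58
gripper_force: 30.0
```

```bash
cat >> h.py <<'E'
def tcpS(x,y,z,L=23,s=-1): return sw([x,y,z],Q)[0]
E
python3 - <<'E'
from h import *
st();s=sense();R=Rt(23,-1)
print("grip",s["gripper_force"],s["gripper_width"]*87,s["wrist_force"])
for c in("side","top"):
    im=look(c);cv2.imwrite(f"pics/{c}7.png",im)
    r=recognise("pot",c);print(c,[(round(d["confidence"],2),np.round(w(d["xyz"],c),3).tolist()) for d in r[:2]])
    for d in trace("pot",c)[:1]:
        ys,xs=np.nonzero(d["mask"]);print(xs.mean(),ys.mean(),xs.min(),xs.max(),ys.min(),ys.max())
print("pre1",go(tcpS(.06,.30,.33),R),"pre2",go(tcpS(.03,.098,.33),R))
E
```

```text
t 18.88 shaker xyz [0.1716 0.3644 0.165 ] v,n [ 0.2215 -0.0382] J [ 45.  23. -19.  27. -31.  31.]
grip 29.99983428628184 50.46648481330864 [ 0.13437931  0.73977966 -0.93083847]
side [(0.6, [0.616, 0.305, 0.154]), (0.37, [0.662, -0.13, 0.152])]
top []
123.27586206896552 194.08620689655172 117 127 186 201
pre1 ([-33.9, 61.5, -200.8], [0.0018, 0.0041, -0.001]) pre2 ([-61.4, 263.6, -212.0], [0.0018, 0.0041, -0.001])
```

```bash
python3 - <<'E'
from h import *
M=np.array([sl(.1445,-.0075,.045),sl(.2645,-.0075,.045),sl(.09,.195,0),sl(.318,.195,0),sl(.09,0,0),sl(.02,-.0395,.042),[0,.21,0],[0,-.21,0],[.182-.035,.1,.104],[.182+.035,.1,.104]])
o=[]
for c,(x,y) in(("top",(165,125)),("side",(210,130))):
    im=cv2.resize(cv2.imread(f"pics/{c}7.png")[y:y+130,x:x+100],None,fx=4,fy=4,interpolation=cv2.INTER_CUBIC)
    pp=(proj(sw(M,Q),c)-[x,y]+.5)*4-.5;print(pp.round().tolist())
    for p in pp: cv2.drawMarker(im,tuple(int(round(t)) for t in p),(0,0,255),cv2.MARKER_CROSS,8,1)
    o.append(im)
cv2.imwrite("pics/ov7.png",np.hstack(o))
E
```

```text
[[299.0, 288.0], [271.0, 171.0], [70.0, 367.0], [-5.0, 151.0], [293.0, 307.0], [361.0, 386.0], [83.0, 449.0], [537.0, 326.0], [151.0, 235.0], [131.0, 158.0]]
[[212.0, 265.0], [280.0, 157.0], [93.0, 265.0], [212.0, 79.0], [205.0, 331.0], [162.0, 391.0], [38.0, 352.0], [291.0, 521.0], [218.0, 263.0], [272.0, 249.0]]
```

View pics/ov7.png

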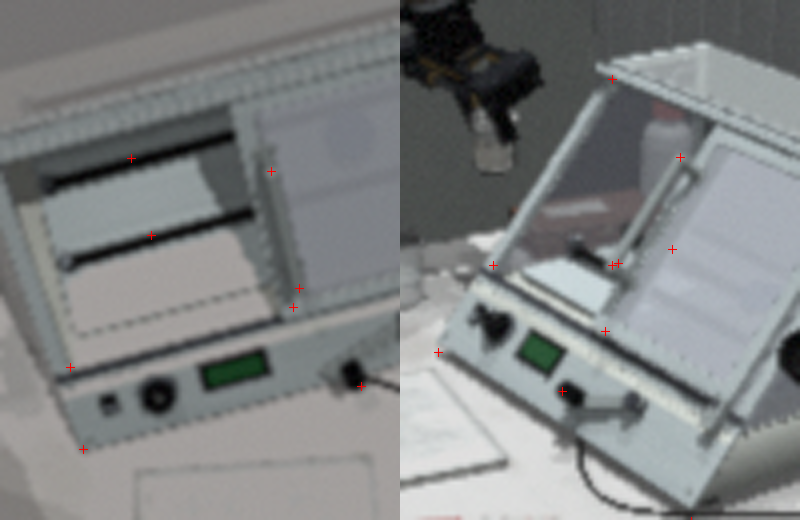

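The overlay matches well: bars, handle and corners are within about 1 px, with a small bias of about −2 mm in x and +2 mm in y. The pot hangs upright at (495,140). Carrying it to in front of the opening.

Request:
servo_tool([
  {"tx": -34,"ty": 61,"tz": -201,"ax": 0.002,"ay": 0.004,"az": -0.001,"claw": 40},
  {"tx": -34,"ty": 61,"tz": -201,"ax": 0.002,"ay": 0.004,"az": -0.001,"claw": 40},
  {"tx": -34,"ty": 61,"tz": -201,"ax": 0.002,"ay": 0.004,"az": -0.001,"claw": 40},
  {"tx": -34,"ty": 61,"tz": -201,"ax": 0.002,"ay": 0.004,"az": -0.001,"claw": 40},
  {"tx": -34,"ty": 61,"tz": -201,"ax": 0.002,"ay": 0.004,"az": -0.001,"claw": 40},
  {"tx": -34,"ty": 61,"tz": -201,"ax": 0.002,"ay": 0.004,"az": -0.001,"claw": 40},
  {"tx": -50,"ty": 160,"tz": -208,"ax": 0.002,"ay": 0.004,"az": -0.001,"claw": 40},
  {"tx": -61,"ty": 262,"tz": -212,"ax": 0.002,"ay": 0.004,"az": -0.001,"claw": 40},
  {"tx": -61,"ty": 262,"tz": -212,"ax": 0.002,"ay": 0.004,"az": -0.001,"claw": 40},
  {"tx": -61,"ty": 262,"tz": -212,"ax": 0.002,"ay": 0.004,"az": -0.001,"claw": 40},
  {"tx": -61,"ty": 262,"tz": -212,"ax": 0.002,"ay": 0.004,"az": -0.001,"claw": 40},
  {"tx": -61,"ty": 262,"tz": -212,"ax": 0.002,"ay": 0.004,"az": -0.001,"claw": 40},
])

```text
time_s: 20.18
tcp_pos: [0.5265, 0.0429, 0.3305]
ee_rot: [[0.913, 0.123, 0.388], [0.112, -0.992, 0.05], [0.392, -0.002, -0.92]]
wrist_force: [0.6, 0.8, -0.0]
gripper_width: 0.585
gripper_force: 30.0
```

```bash
python3 - <<'E'
from h import *
st();s=sense();R=Rt(23,-1);print(s["wrist_force"],s["gripper_width"])
for t in (0,.5,.75,.9,1): print(go(tcpS(.03+.156*t,.100,.33-.176*t),R))
E
```

```text
t 20.18 shaker xyz [0.029  0.0951 0.3305] v,n [0.2565 0.1775] J [ 27.  -3. -22.  10. -49.  66.]
[ 0.64201739  0.80402064 -0.04489627] 0.58501863761987
([0.7, -4.9, 0.9], [0.0002, -0.0011, -0.0068])
([38.0, -5.2, 112.4], [0.0002, -0.0011, -0.0068])
([56.6, -5.3, 168.2], [0.0002, -0.0011, -0.0068])
([67.8, -5.4, 201.6], [0.0002, -0.0011, -0.0068])
([75.3, -5.4, 223.9], [0.0002, -0.0011, -0.0068])
```

Request:
servo_tool([
  {"tx": 1,"ty": -5,"tz": 1,"ax": 0,"ay": -0.001,"az": -0.007,"claw": 40},
  {"tx": 10,"ty": -5,"tz": 28,"ax": 0,"ay": -0.001,"az": -0.007,"claw": 40},
  {"tx": 22,"ty": -5,"tz": 64,"ax": 0,"ay": -0.001,"az": -0.007,"claw": 40},
  {"tx": 34,"ty": -5,"tz": 100,"ax": 0,"ay": -0.001,"az": -0.007,"claw": 40},
  {"tx": 43,"ty": -5,"tz": 128,"ax": 0,"ay": -0.001,"az": -0.007,"claw": 40},
  {"tx": 50,"ty": -5,"tz": 148,"ax": 0,"ay": -0.001,"az": -0.007,"claw": 40},
  {"tx": 57,"ty": -5,"tz": 168,"ax": 0,"ay": -0.001,"az": -0.007,"claw": 40},
  {"tx": 57,"ty": -5,"tz": 168,"ax": 0,"ay": -0.001,"az": -0.007,"claw": 40},
])

```text
time_s: 20.85
tcp_pos: [0.6444, 0.0701, 0.1932]
ee_rot: [[0.914, 0.138, 0.381], [0.128, -0.99, 0.051], [0.385, 0.002, -0.923]]
wrist_force: [0.2, 0.4, -0.7]
gripper_width: 0.58
gripper_force: 30.0
```

```bash
python3 - <<'E'
from h import *
st();s=sense();R=Rt(23,-1);print(s["wrist_force"],s["gripper_width"])
for z in (.154,.14,.127,.1255): print(z,go(tcpS(.186,.100,z),R))
E
```

```text
t 20.85 shaker xyz [0.1494 0.1069 0.1932] v,n [ 0.2288 -0.003 ] J [ 23.  16. -21.  11. -32.  66.]
[ 0.2210138   0.37843007 -0.71104737] 0.580441431730733
0.154 ([18.6, 7.1, 50.3], [-0.0013, 0.0067, 0.0088])
0.14 ([13.3, 7.1, 63.2], [-0.0013, 0.0067, 0.0088])
0.127 ([8.3, 7.1, 75.2], [-0.0013, 0.0067, 0.0088])
0.1255 ([7.7, 7.1, 76.6], [-0.0013, 0.0067, 0.0088])
```

Request:
servo_tool([
  {"tx": 0,"ty": 4,"tz": 0,"ax": -0.001,"ay": 0.004,"az": 0.005,"claw": 40},
  {"tx": 6,"ty": 7,"tz": 15,"ax": -0.001,"ay": 0.006,"az": 0.008,"claw": 40},
  {"tx": 12,"ty": 7,"tz": 32,"ax": -0.001,"ay": 0.006,"az": 0.008,"claw": 40},
  {"tx": 18.5,"ty": 7,"tz": 50,"ax": -0.001,"ay": 0.006,"az": 0.008,"claw": 40},
  {"tx": 18.5,"ty": 7,"tz": 50,"ax": -0.001,"ay": 0.006,"az": 0.008,"claw": 40},
  {"tx": 18.5,"ty": 7,"tz": 50,"ax": -0.001,"ay": 0.006,"az": 0.008,"claw": 40},
])

```text
time_s: 21.35
tcp_pos: [0.6815, 0.0673, 0.1609]
ee_rot: [[0.91, 0.129, 0.394], [0.118, -0.992, 0.053], [0.398, -0.002, -0.917]]
wrist_force: [0.4, -0.7, -0.7]
gripper_width: 0.588
gripper_force: 30.0
```

```bash
python3 - <<'E'
from h import *
st();s=sense();R=Rt(23,-1);print(s["wrist_force"],s["gripper_width"])
for z in (.154,.14,.127,.1255): print(z,go(tcpS(.186,.100,z),R))
im=look("top");im2=look("side")
o=[]
for i,c,(x,y) in((im,"top",(165,125)),(im2,"side",(210,130))):
    a=cv2.resize(i[y:y+130,x:x+100],None,fx=4,fy=4,interpolation=cv2.INTER_CUBIC);o.append(a)
cv2.imwrite("pics/ov8.png",np.hstack(o))
for c in("top","side"):
    r=recognise("pot",c);print(c,[(round(d["confidence"],2),np.round(w(d["xyz"],c),3).tolist()) for d in r[:3]])
E
```

```text
t 21.35 shaker xyz [0.1858 0.0993 0.1609] v,n [ 0.2274 -0.0517] J [ 21.  20. -20.  12. -27.  67.]
[ 0.40350469 -0.67511639 -0.65567916] 0.5877274161200515
0.154 ([-2.5, -0.7, 6.4], [-0.0018, -0.0078, -0.0008])
0.14 ([-8.1, -0.7, 19.3], [-0.0018, -0.0078, -0.0008])
0.127 ([-13.3, -0.6, 31.2], [-0.0018, -0.0078, -0.0008])
0.1255 ([-13.9, -0.6, 32.6], [-0.0018, -0.0078, -0.0008])
top []
side [(0.71, [0.639, -0.136, 0.179]), (0.46, [0.658, 0.057, 0.168])]
```

Request:
servo_tool([
  {"tx": -2.5,"ty": -0.7,"tz": 6.4,"ax": -0.002,"ay": -0.008,"az": -0.001,"claw": 40},
  {"tx": -5,"ty": -0.7,"tz": 12,"ax": -0.002,"ay": -0.008,"az": -0.001,"claw": 40},
  {"tx": -8,"ty": -0.7,"tz": 19,"ax": -0.002,"ay": -0.008,"az": -0.001,"claw": 40},
  {"tx": -11,"ty": -0.7,"tz": 26,"ax": -0.002,"ay": -0.008,"az": -0.001,"claw": 40},
  {"tx": -12.5,"ty": -0.7,"tz": 29.5,"ax": -0.002,"ay": -0.008,"az": -0.001,"claw": 40},
  {"tx": -12.5,"ty": -0.7,"tz": 29.5,"ax": -0.002,"ay": -0.008,"az": -0.001,"claw": 40},
  {"tx": -12.5,"ty": -0.7,"tz": 29.5,"ax": -0.002,"ay": -0.008,"az": -0.001,"claw": 40},
])

```text
time_s: 22.13
tcp_pos: [0.6878, 0.0736, 0.1398]
ee_rot: [[0.903, 0.14, 0.407], [0.127, -0.99, 0.059], [0.411, -0.002, -0.912]]
wrist_force: [-15.9, 12.8, 25.7]
gripper_width: 0.582
gripper_force: 30.0
```

```bash
python3 - <<'E'
from h import *
st();s=sense();R=Rt(23,-1);print(s["wrist_force"],s["moment"],s["gripper_width"])
for z in (.127,.1255): print(z,go(tcpS(.186,.100,z),R))
E
```

```text
t 22.13 shaker xyz [0.1928 0.1048 0.1398] v,n [ 0.2157 -0.0707] J [ 22.  22. -22.  14. -23.  65.]
[-15.91604467  12.84380068  25.70049562] [2.20694576 1.38141061 1.93085633] 0.5823393359249612
0.127 ([-11.5, 4.7, 8.8], [-0.0059, -0.0221, 0.0091])
0.1255 ([-12.1, 4.7, 10.2], [-0.0059, -0.0221, 0.0091])
```

Request:
servo_tool([
  {"tx": 4,"ty": 0,"tz": -9,"ax": 0,"ay": 0,"az": 0,"claw": 40},
  {"tx": 9,"ty": -2,"tz": -22,"ax": 0,"ay": 0,"az": 0,"claw": 40},
  {"tx": 10,"ty": -6,"tz": -24,"ax": 0,"ay": 0,"az": 0,"claw": 40},
  {"tx": 10,"ty": -6,"tz": -24,"ax": 0,"ay": 0,"az": 0,"claw": 40},
  {"tx": 10,"ty": -6,"tz": -24,"ax": 0,"ay": 0,"az": 0,"claw": 40},
])

```text
time_s: 22.55
tcp_pos: [0.6805, 0.0735, 0.1539]
ee_rot: [[0.913, 0.128, 0.387], [0.118, -0.992, 0.05], [0.39, 0.0, -0.921]]
wrist_force: [0.1, -0.2, -1.2]
gripper_width: 0.581
gripper_force: 30.0
```

```bash
python3 - <<'E'
from h import *
st();s=sense();R=Rt(23,-1);print(s["wrist_force"],s["moment"],s["gripper_width"])
for z in (.154,.127,.1255): print(z,go(tcpS(.186,.106,z),R))
im=look("top");im2=look("side")
o=[]
for i,c,(x,y) in((im,"top",(165,125)),(im2,"side",(210,130))):
    a=cv2.resize(i[y:y+130,x:x+100],None,fx=4,fy=4,interpolation=cv2.INTER_CUBIC);o.append(a)
cv2.imwrite("pics/ov9.png",np.hstack(o))
E
```

```text
t 22.55 shaker xyz [0.1856 0.1056 0.1539] v,n [ 0.222  -0.0561] J [ 22.  21. -20.  12. -27.  65.]
[ 0.13989827 -0.15981571 -1.20290725] [-0.25088902  1.05324053 -0.02033675] 0.5813116247729158
0.154 ([0.4, -0.4, 0.1], [0.0004, 0.0009, -0.0005])
0.127 ([-10.2, -0.4, 25.0], [0.0004, 0.0009, -0.0005])
0.1255 ([-10.8, -0.4, 26.3], [0.0004, 0.0009, -0.0005])
```

View pics/ov9.png

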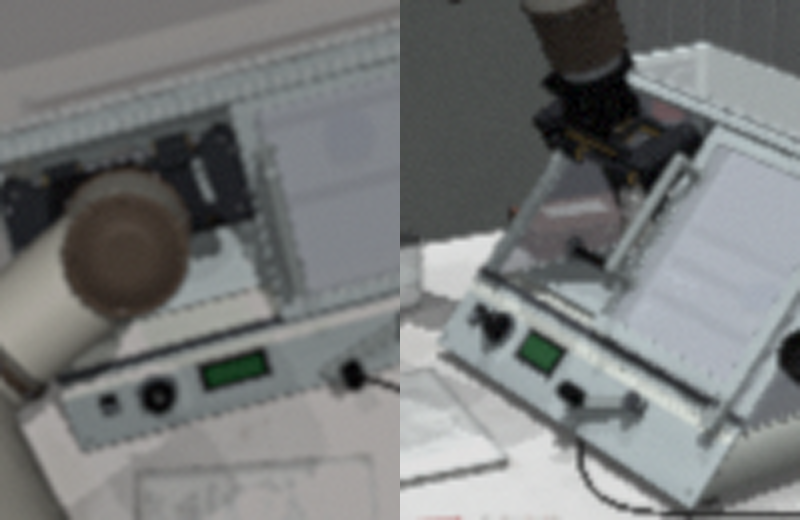

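The gripper and pot are inside the opening with no contact at this height. The stuck height and force direction (back and up) fit the pot's bottom touching the rear bar. I'll shift forward 6 mm and lower in small steps.

Request:
servo_tool([
  {"tx": -5.5,"ty": 3,"tz": -2.3,"ax": 0,"ay": 0,"az": 0,"claw": 40},
  {"tx": -5.5,"ty": 3,"tz": -2.3,"ax": 0,"ay": 0,"az": 0,"claw": 40},
  {"tx": -7.5,"ty": 3,"tz": 2.3,"ax": 0,"ay": 0,"az": 0,"claw": 40},
  {"tx": -9,"ty": 3,"tz": 6,"ax": 0,"ay": 0,"az": 0,"claw": 40},
  {"tx": -10,"ty": 3,"tz": 8.5,"ax": 0,"ay": 0,"az": 0,"claw": 40},
  {"tx": -11,"ty": 3,"tz": 10.5,"ax": 0,"ay": 0,"az": 0,"claw": 40},
  {"tx": -11,"ty": 3,"tz": 10.5,"ax": 0,"ay": 0,"az": 0,"claw": 40},
])

```text
time_s: 23.23
tcp_pos: [0.6752, 0.07, 0.1397]
ee_rot: [[0.913, 0.129, 0.387], [0.119, -0.992, 0.05], [0.39, 0.0, -0.921]]
wrist_force: [-0.1, 2.6, -1.1]
gripper_width: 0.583
gripper_force: 30.0
```

```bash
python3 - <<'E'
from h import *
st();s=sense();R=Rt(23,-1);print(s["wrist_force"],s["moment"],s["gripper_width"])
for z in (.14,.134,.127,.1255): print(z,go(tcpS(.180,.103,z),R))
E
```

```text
t 23.23 shaker xyz [0.1799 0.1029 0.1397] v,n [ 0.2073 -0.0609] J [ 22.  21. -22.  13. -25.  65.]
[-0.14152609  2.61268827 -1.14749981] [0.23028737 1.08831906 0.3553392 ] 0.5829971782508232
0.14 ([0.2, -0.1, -0.3], [0.0003, 0.0011, 0.0])
0.134 ([-2.1, -0.1, 5.3], [0.0003, 0.0011, 0.0])
0.127 ([-4.9, -0.2, 11.7], [0.0003, 0.0011, 0.0])
0.1255 ([-5.4, -0.2, 13.1], [0.0003, 0.0011, 0.0])
```

Request:
servo_tool([
  {"tx": 0,"ty": -2,"tz": 0,"ax": 0,"ay": 0,"az": 0,"claw": 40},
  {"tx": 0,"ty": -4,"tz": 0,"ax": 0,"ay": 0,"az": 0,"claw": 40},
  {"tx": -1,"ty": -4,"tz": 2.5,"ax": 0,"ay": 0,"az": 0,"claw": 40},
  {"tx": -2,"ty": -4,"tz": 5,"ax": 0,"ay": 0,"az": 0,"claw": 40},
  {"tx": -2,"ty": -4,"tz": 5,"ax": 0,"ay": 0,"az": 0,"claw": 40},
])

```text
time_s: 23.65
tcp_pos: [0.6745, 0.0735, 0.1343]
ee_rot: [[0.913, 0.128, 0.386], [0.118, -0.992, 0.05], [0.389, 0.0, -0.921]]
wrist_force: [0.1, 0.6, -0.7]
gripper_width: 0.583
gripper_force: 30.0
```

```bash
python3 - <<'E'
from h import *
st();s=sense();R=Rt(23,-1);print(s["wrist_force"],s["moment"],s["gripper_width"])
for z in (.129,.127,.1255): print(z,go(tcpS(.180,.107,z),R))
E
```

```text
t 23.65 shaker xyz [0.1796 0.1064 0.1343] v,n [ 0.2031 -0.0641] J [ 22.  22. -23.  14. -24.  63.]
[ 0.10730963  0.64788371 -0.65414974] [-0.1973612   1.05084979 -0.00107822] 0.5830966909995478
0.129 ([-1.7, -0.6, 5.0], [0.0006, 0.0015, -0.0007])
0.127 ([-2.5, -0.6, 6.9], [0.0006, 0.0015, -0.0007])
0.1255 ([-3.1, -0.6, 8.3], [0.0006, 0.0015, -0.0007])
```

Free now, and below bar-top height. Lowering the rest.

Request:
servo_tool([
  {"tx": -1,"ty": -1,"tz": 2.5,"ax": 0,"ay": 0,"az": 0,"claw": 40},
  {"tx": -1.7,"ty": -1,"tz": 5,"ax": 0,"ay": 0,"az": 0,"claw": 40},
  {"tx": -2.2,"ty": -1,"tz": 6.2,"ax": 0,"ay": 0,"az": 0,"claw": 40},
  {"tx": -2.5,"ty": -1,"tz": 7,"ax": 0,"ay": 0,"az": 0,"claw": 40},
  {"tx": -2.5,"ty": -1,"tz": 7,"ax": 0,"ay": 0,"az": 0,"claw": 40},
])

```text
time_s: 24.07
tcp_pos: [0.6763, 0.0752, 0.1303]
ee_rot: [[0.911, 0.13, 0.392], [0.119, -0.992, 0.052], [0.395, -0.001, -0.919]]
wrist_force: [-6.8, -1.6, 8.6]
gripper_width: 0.58
gripper_force: 30.0
```

```bash
python3 - <<'E'
from h import *
st();s=sense();R=Rt(23,-1);print(s["wrist_force"],s["moment"],s["gripper_width"])
for z in (.127,.1255,.124): print(z,go(tcpS(.180,.107,z),R))
E
```

```text
t 24.07 shaker xyz [0.1816 0.1079 0.1303] v,n [ 0.2013 -0.0682] J [ 22.  22. -23.  15. -23.  63.]
[-6.76261594 -1.57191858  8.57393192] [0.40008866 1.27668577 0.51922368] 0.5800373335827903
0.127 ([-2.8, 0.9, 2.4], [-0.0009, -0.0048, 0.0002])
0.1255 ([-3.4, 0.9, 3.8], [-0.0009, -0.0048, 0.0002])
0.124 ([-4.0, 0.9, 5.1], [-0.0009, -0.0048, 0.0002])
```

Request:
servo_tool([
  {"tx": 1,"ty": 0.5,"tz": -4,"ax": 0,"ay": 0,"az": 0,"claw": 40},
  {"tx": -2,"ty": 0.5,"tz": -6,"ax": 0,"ay": 0,"az": 0,"claw": 40},
  {"tx": -3,"ty": 0.5,"tz": -4,"ax": 0,"ay": 0,"az": 0,"claw": 40},
  {"tx": -3.6,"ty": 0.5,"tz": -1.5,"ax": 0,"ay": 0,"az": 0,"claw": 40},
  {"tx": -3.6,"ty": 0.5,"tz": -1.5,"ax": 0,"ay": 0,"az": 0,"claw": 40},
  {"tx": -3.6,"ty": 0.5,"tz": -1.5,"ax": 0,"ay": 0,"az": 0,"claw": 40},
])

```text
time_s: 24.57
tcp_pos: [0.6712, 0.0738, 0.1268]
ee_rot: [[0.913, 0.129, 0.386], [0.119, -0.992, 0.05], [0.389, 0.001, -0.921]]
wrist_force: [-0.6, -0.1, -0.1]
gripper_width: 0.582
gripper_force: 30.0
```

```bash
python3 - <<'E'
from h import *
st();s=sense();R=Rt(23,-1);print(s["wrist_force"],s["moment"],s["gripper_width"])
for z in (.127,.1255,.124): print(z,go(tcpS(.176,.107,z),R))
E
```

```text
t 24.57 shaker xyz [0.1764 0.1071 0.1268] v,n [ 0.1952 -0.0664] J [ 22.  22. -24.  15. -22.  62.]
[-0.63196139 -0.07149997 -0.12746227] [-0.22046057  1.04160306  0.02375484] 0.5819406438162769
0.127 ([-0.3, 0.1, -0.3], [0.0006, 0.0016, -0.0001])
0.1255 ([-0.9, 0.1, 1.1], [0.0006, 0.0016, -0.0001])
0.124 ([-1.5, 0.1, 2.5], [0.0006, 0.0016, -0.0001])
```

Request:
servo_tool([
  {"tx": -0.6,"ty": 0,"tz": 1.3,"ax": 0,"ay": 0,"az": 0,"claw": 40},
  {"tx": -1,"ty": 0,"tz": 2,"ax": 0,"ay": 0,"az": 0,"claw": 40},
  {"tx": -1,"ty": 0,"tz": 2,"ax": 0,"ay": 0,"az": 0,"claw": 40},
])

```text
time_s: 24.82
tcp_pos: [0.6718, 0.074, 0.1262]
ee_rot: [[0.912, 0.129, 0.389], [0.118, -0.992, 0.051], [0.392, -0.0, -0.92]]
wrist_force: [-2.0, -1.1, 3.1]
gripper_width: 0.582
gripper_force: 30.0
```

```bash
python3 - <<'E'
from h import *
st();s=sense();R=Rt(23,-1);print(s["wrist_force"],s["moment"],s["gripper_width"])
for x,z in ((.176,.123),(.176,.121)): print(z,go(tcpS(x,.107,z),R))
E
```

```text
t 24.82 shaker xyz [0.1771 0.1072 0.1262] v,n [ 0.1952 -0.0674] J [ 22.  22. -24.  15. -22.  62.]
[-2.00008827 -1.06822805  3.06111332] [0.00653617 1.01654456 0.13723937] 0.5817034093390671
0.123 ([-2.2, 0.2, 2.5], [-0.0001, -0.0015, -0.0005])
0.121 ([-3.0, 0.2, 4.4], [-0.0001, -0.0015, -0.0005])
```

Contact sits at the height of the platform, so the pot is standing. Releasing.

Request:
servo_tool([
  {"tx": 0.5,"ty": 0,"tz": -1.2,"ax": 0,"ay": 0,"az": 0,"claw": 50},
  {"tx": 0.5,"ty": 0,"tz": -1.2,"ax": 0,"ay": 0,"az": 0,"claw": 56},
  {"tx": 0.5,"ty": 0,"tz": -1.2,"ax": 0,"ay": 0,"az": 0,"claw": 62},
  {"tx": 0.5,"ty": 0,"tz": -1.2,"ax": 0,"ay": 0,"az": 0,"claw": 72},
  {"tx": 0.5,"ty": 0,"tz": -1.2,"ax": 0,"ay": 0,"az": 0,"claw": 72},
  {"tx": 0.5,"ty": 0,"tz": -1.2,"ax": 0,"ay": 0,"az": 0,"claw": 72},
])

```text
time_s: 25.32
tcp_pos: [0.6714, 0.0739, 0.1268]
ee_rot: [[0.913, 0.129, 0.387], [0.119, -0.992, 0.05], [0.391, 0.0, -0.921]]
wrist_force: [0.1, 0.4, 0.7]
gripper_width: 0.801
gripper_force: 0.0
```

```bash
python3 - <<'E'
from h import *
st();s=sense();R=Rt(23,-1);print(s["wrist_force"],s["moment"],s["gripper_width"]*87)
E
```

```text
t 25.32 shaker xyz [0.1766 0.1072 0.1268] v,n [ 0.1954 -0.0666] J [ 22.  22. -24.  15. -22.  62.]
[0.1358827  0.41467382 0.67152646] [-0.2050439   0.92358378 -0.01310927] 69.70856212401074
```

Request:
servo_tool([
  {"tx": 0,"ty": 0,"tz": -12,"ax": 0,"ay": 0,"az": 0,"claw": 72},
  {"tx": 0,"ty": 0,"tz": -30,"ax": 0,"ay": 0,"az": 0,"claw": 72},
  {"tx": 0,"ty": 0,"tz": -55,"ax": 0,"ay": 0,"az": 0,"claw": 72},
  {"tx": 0,"ty": 0,"tz": -90,"ax": 0,"ay": 0,"az": 0,"claw": 72},
  {"tx": -5,"ty": 0,"tz": -125,"ax": 0,"ay": 0,"az": 0,"claw": 72},
  {"tx": -35,"ty": 0,"tz": -150,"ax": 0,"ay": 0,"az": 0,"claw": 30},
  {"tx": -75,"ty": 0,"tz": -165,"ax": 0,"ay": 0,"az": 0,"claw": 0},
  {"tx": -110,"ty": 0,"tz": -170,"ax": 0,"ay": 0,"az": 0,"claw": 0},
  {"tx": -110,"ty": 0,"tz": -170,"ax": 0,"ay": 0,"az": 0,"claw": 0},
  {"tx": -110,"ty": 0,"tz": -170,"ax": 0,"ay": 0,"az": 0,"claw": 0},
])

```text
time_s: 26.15
tcp_pos: [0.5026, 0.0514, 0.2397]
ee_rot: [[0.913, 0.13, 0.387], [0.12, -0.992, 0.05], [0.39, 0.0, -0.921]]
wrist_force: [0.2, 0.5, -0.3]
gripper_width: 0.535
gripper_force: 0.0
```

```bash
python3 - <<'E'
from h import *
st();s=sense();R=Rt(25,-1);print(s["wrist_force"],s["gripper_width"]*87)
im=look("side");im2=look("top")
for c in("top","side"):
    r=recognise("pot",c);print(c,[(round(d["confidence"],2),np.round(w(d["xyz"],c),3).tolist(),np.round(proj(w(d["xyz"],c),c)[0]).tolist()) for d in r[:4]])
    for d in trace("pot",c)[:3]:
        m=d["mask"].astype(np.uint8);ys,xs=np.nonzero(m);print("  mask",round(d["confidence"],2),len(xs),xs.mean().round(1),ys.mean().round(1),xs.min(),xs.max(),ys.min(),ys.max())
P=tcpS(.171,.107,.148);print("exp top",proj([P,tcpS(.171,.107,.117)],"top"),"side",proj([P,tcpS(.171,.107,.117)],"side"))
cv2.imwrite("pics/side10.png",im);cv2.imwrite("pics/top10.png",im2)
E
```

```text
t 26.15 shaker xyz [0.0063 0.1067 0.2397] v,n [0.1723 0.1365] J [ 29.  -2. -36.  14. -35.  58.]
[ 0.22562527  0.45650938 -0.25160251] 46.534928704965225
top [(0.69, [0.665, 0.074, 0.147], [197.0, 175.0])]
  mask 0.73 196 197.8 174.3 190 205 167 182
side [(0.52, [0.652, 0.065, 0.142], [266.0, 186.0])]
  mask 0.41 31 264.8 185.9 263 267 183 190
exp top [[197.44339147 174.21448696]
 [198.39013539 176.42488134]] side [[268.07675517 183.51622157]
 [267.87202682 190.61681058]]
```

The networks put the pot at the expected spot: lid top at z ≈ 0.147, with a round 16×16 px mask in the top view. Next, shut the window.

```bash
python3 - <<'E'
from h import *
R=Rt(25,-1)
for y,n in ((-.045,.13),(-.045,.03),(.1,.03)): print(go(sw(sl(.2045,y,n),Q)[0],R))
E
```

```text
([27.9, 152.5, -9.6], [0.0003, 0.0346, -0.0008])
([73.2, 152.4, 79.6], [0.0003, 0.0346, -0.0008])
([73.1, 7.4, 79.5], [0.0003, 0.0346, -0.0008])
```

Request:
servo_tool([
  {"tx": 28,"ty": 152,"tz": -10,"ax": 0,"ay": 0.035,"az": -0.001,"claw": 0},
  {"tx": 28,"ty": 152,"tz": -10,"ax": 0,"ay": 0.035,"az": -0.001,"claw": 0},
  {"tx": 28,"ty": 152,"tz": -10,"ax": 0,"ay": 0.035,"az": -0.001,"claw": 0},
  {"tx": 28,"ty": 152,"tz": -10,"ax": 0,"ay": 0.035,"az": -0.001,"claw": 0},
  {"tx": 28,"ty": 152,"tz": -10,"ax": 0,"ay": 0.035,"az": -0.001,"claw": 0},
  {"tx": 28,"ty": 152,"tz": -10,"ax": 0,"ay": 0.035,"az": -0.001,"claw": 0},
  {"tx": 43,"ty": 152,"tz": 20,"ax": 0,"ay": 0.035,"az": -0.001,"claw": 0},
  {"tx": 58,"ty": 152,"tz": 50,"ax": 0,"ay": 0.035,"az": -0.001,"claw": 0},
  {"tx": 73,"ty": 152,"tz": 79.5,"ax": 0,"ay": 0.035,"az": -0.001,"claw": 0},
  {"tx": 73,"ty": 152,"tz": 79.5,"ax": 0,"ay": 0.035,"az": -0.001,"claw": 0},
  {"tx": 73,"ty": 152,"tz": 79.5,"ax": 0,"ay": 0.035,"az": -0.001,"claw": 0},
])

```text
time_s: 27.37
tcp_pos: [0.6218, -0.0845, 0.1925]
ee_rot: [[0.901, 0.131, 0.414], [0.119, -0.991, 0.055], [0.418, 0.0, -0.909]]
wrist_force: [-0.4, -0.7, 0.5]
gripper_width: 0.006
gripper_force: 0.0
```

```bash
python3 - <<'E'
from h import *
st();s=sense();print(s["wrist_force"],s["gripper_width"]*87);R=Rt(25,-1)
for y,n in ((-.045,.03),(.1,.03),(.14,.03)): print(go(sw(sl(.2045,y,n),Q)[0],R))
E
```

```text
t 27.37 shaker xyz [ 0.107  -0.0435  0.1925] v,n [0.201 0.029] J [  7.  13. -21.  -1. -31.  91.]
[-0.41449817 -0.70999546  0.47279292] 0.5091311670061639
([2.8, 1.5, -2.5], [-0.0007, 0.0056, 0.0021])
([3.1, -143.5, -2.4], [-0.0007, 0.0056, 0.0021])
([3.2, -183.5, -2.4], [-0.0007, 0.0056, 0.0021])
```

Request:
servo_tool([
  {"tx": 3,"ty": -8,"tz": -2,"ax": 0,"ay": 0.005,"az": 0.002,"claw": 0},
  {"tx": 3,"ty": -18,"tz": -2,"ax": 0,"ay": 0.005,"az": 0.002,"claw": 0},
  {"tx": 3,"ty": -30,"tz": -2,"ax": 0,"ay": 0.005,"az": 0.002,"claw": 0},
  {"tx": 3,"ty": -45,"tz": -2,"ax": 0,"ay": 0.005,"az": 0.002,"claw": 0},
  {"tx": 3,"ty": -62,"tz": -2,"ax": 0,"ay": 0.005,"az": 0.002,"claw": 0},
  {"tx": 3,"ty": -80,"tz": -2,"ax": 0,"ay": 0.005,"az": 0.002,"claw": 0},
  {"tx": 3,"ty": -98,"tz": -2,"ax": 0,"ay": 0.005,"az": 0.002,"claw": 0},
  {"tx": 3,"ty": -116,"tz": -2,"ax": 0,"ay": 0.005,"az": 0.002,"claw": 0},
  {"tx": 3,"ty": -134,"tz": -2,"ax": 0,"ay": 0.005,"az": 0.002,"claw": 0},
  {"tx": 3,"ty": -150,"tz": -2,"ax": 0,"ay": 0.005,"az": 0.002,"claw": 0},
  {"tx": 3,"ty": -165,"tz": -2,"ax": 0,"ay": 0.005,"az": 0.002,"claw": 0},
  {"tx": 3,"ty": -175,"tz": -2,"ax": 0,"ay": 0.005,"az": 0.002,"claw": 0},
])

```text
time_s: 28.37
tcp_pos: [0.6006, 0.0894, 0.2004]
ee_rot: [[0.896, 0.13, 0.426], [0.117, -0.992, 0.056], [0.429, -0.0, -0.903]]
wrist_force: [1.4, -1.5, -0.0]
gripper_width: 0.005
gripper_force: 1.0
```

```bash
python3 - <<'E'
from h import *
st();s=sense();print(s["wrist_force"],s["gripper_width"]*87);R=Rt(25,-1)
for y,n in ((.14,.03),(.155,.03),(.17,.03)): print(go(sw(sl(.2045,y,n),Q)[0],R))
E
```

```text
t 28.37 shaker xyz [0.1084 0.1317 0.2004] v,n [0.2079 0.033 ] J [ 27.  10. -31.  19. -26.  54.]
[ 1.43041857e+00 -1.52368394e+00 -3.85556258e-04] 0.4258257021168999
([-1.8, -8.3, 4.1], [-0.0006, -0.0074, 0.0004])
([-1.8, -23.3, 4.1], [-0.0006, -0.0074, 0.0004])
([-1.8, -38.3, 4.1], [-0.0006, -0.0074, 0.0004])
```

Request:
servo_tool([
  {"tx": -2,"ty": -8,"tz": 3,"ax": 0,"ay": -0.007,"az": 0,"claw": 0},
  {"tx": -2,"ty": -15,"tz": 4,"ax": 0,"ay": -0.007,"az": 0,"claw": 0},
  {"tx": -2,"ty": -20,"tz": 4,"ax": 0,"ay": -0.007,"az": 0,"claw": 0},
  {"tx": -2,"ty": -24,"tz": 4,"ax": 0,"ay": -0.007,"az": 0,"claw": 0},
  {"tx": -2,"ty": -27,"tz": 4,"ax": 0,"ay": -0.007,"az": 0,"claw": 0},
  {"tx": -2,"ty": -29,"tz": 4,"ax": 0,"ay": -0.007,"az": 0,"claw": 0},
  {"tx": -2,"ty": -31,"tz": 4,"ax": 0,"ay": -0.007,"az": 0,"claw": 0},
  {"tx": -2,"ty": -31,"tz": 4,"ax": 0,"ay": -0.007,"az": 0,"claw": 0},
])

```text
time_s: 29.03
tcp_pos: [0.5972, 0.1188, 0.1941]
ee_rot: [[0.9, 0.128, 0.417], [0.116, -0.992, 0.054], [0.421, -0.0, -0.907]]
wrist_force: [0.3, -0.3, 1.0]
gripper_width: 0.005
gripper_force: 0.4
```

```bash
python3 - <<'E'
from h import *
st();s=sense();print(s["wrist_force"],s["gripper_width"]*87)
E
```

```text
t 29.03 shaker xyz [0.1089 0.1613 0.1941] v,n [0.2034 0.0286] J [ 30.  11. -32.  22. -26.  49.]
[ 0.27567975 -0.29256204  0.98685273] 0.4774075435760535
```

Request:
servo_tool([
  {"tx": 0,"ty": -2,"tz": 0,"ax": 0,"ay": 0,"az": 0,"claw": 0},
  {"tx": 0,"ty": -4,"tz": 0,"ax": 0,"ay": 0,"az": 0,"claw": 0},
  {"tx": 0,"ty": -6,"tz": 0,"ax": 0,"ay": 0,"az": 0,"claw": 0},
  {"tx": 0,"ty": -7,"tz": 0,"ax": 0,"ay": 0,"az": 0,"claw": 0},
  {"tx": 0,"ty": -7,"tz": 0,"ax": 0,"ay": 0,"az": 0,"claw": 0},
])

```text
time_s: 29.45
tcp_pos: [0.5963, 0.1244, 0.1941]
ee_rot: [[0.9, 0.126, 0.416], [0.115, -0.992, 0.052], [0.42, 0.001, -0.908]]
wrist_force: [3.4, -6.6, 0.3]
gripper_width: 0.008
gripper_force: 3.2
```

```bash
python3 - <<'E'
from h import *
st();s=sense();print(s["wrist_force"],s["gripper_width"]*87)
E
```

```text
t 29.45 shaker xyz [0.1087 0.1669 0.1941] v,n [0.2032 0.0287] J [ 31.  11. -32.  23. -26.  48.]
[ 3.35676141 -6.55882963  0.26512557] 0.6577166248856297
```

The window is against its shut stop (finger at y = 166.9 mm, matching the open-stop contact exactly plus 190 mm of travel). I'll press slightly more to confirm, then back off.

Request:
servo_tool([
  {"tx": 0,"ty": -2,"tz": 0,"ax": 0,"ay": 0,"az": 0,"claw": 0},
  {"tx": 0,"ty": -3,"tz": 0,"ax": 0,"ay": 0,"az": 0,"claw": 0},
  {"tx": 0,"ty": -3,"tz": 0,"ax": 0,"ay": 0,"az": 0,"claw": 0},
])

```text
time_s: 29.7
tcp_pos: [0.596, 0.1247, 0.1941]
ee_rot: [[0.902, 0.122, 0.415], [0.112, -0.993, 0.047], [0.418, 0.004, -0.908]]
wrist_force: [8.1, -15.9, 1.6]
gripper_width: 0.008
gripper_force: 7.6
```

```bash
python3 - <<'E'
from h import *
st();s=sense();print(s["wrist_force"]);R=Rt(12,-1);p=np.array(s["tcp_pos"])
for v,y,n in ((.2,.15,.13),(.02,-.034,.14)): print(go(sw(sl(v,y,n),Q)[0],R))
E
```

```text
t 29.7 shaker xyz [0.1084 0.1673 0.1941] v,n [0.2031 0.0289] J [ 31.  11. -32.  23. -26.  47.]
[  8.0546171  -15.93723042   1.58792706]
([-45.9, 18.1, -90.0], [0.006, -0.2217, -0.0057])
([-212.0, 202.5, -21.0], [0.006, -0.2217, -0.0057])
```

Request:
servo_tool([
  {"tx": 0,"ty": 8,"tz": 0,"ax": 0,"ay": 0,"az": 0,"claw": 0},
  {"tx": -15,"ty": 18,"tz": -30,"ax": 0,"ay": 0,"az": 0,"claw": 0},
  {"tx": -30,"ty": 20,"tz": -62,"ax": 0,"ay": 0,"az": 0,"claw": 0},
  {"tx": -46,"ty": 20,"tz": -90,"ax": 0,"ay": 0,"az": 0,"claw": 0},
  {"tx": -212,"ty": 202,"tz": -21,"ax": 0.006,"ay": -0.222,"az": -0.006,"claw": 0},
  {"tx": -212,"ty": 202,"tz": -21,"ax": 0.006,"ay": -0.222,"az": -0.006,"claw": 0},
  {"tx": -212,"ty": 202,"tz": -21,"ax": 0.006,"ay": -0.222,"az": -0.006,"claw": 0},
  {"tx": -212,"ty": 202,"tz": -21,"ax": 0.006,"ay": -0.222,"az": -0.006,"claw": 0},
  {"tx": -212,"ty": 202,"tz": -21,"ax": 0.006,"ay": -0.222,"az": -0.006,"claw": 0},
  {"tx": -212,"ty": 202,"tz": -21,"ax": 0.006,"ay": -0.222,"az": -0.006,"claw": 0},
  {"tx": -212,"ty": 202,"tz": -21,"ax": 0.006,"ay": -0.222,"az": -0.006,"claw": 0},
  {"tx": -212,"ty": 202,"tz": -21,"ax": 0.006,"ay": -0.222,"az": -0.006,"claw": 0},
])

```text
time_s: 30.7
tcp_pos: [0.42, -0.0991, 0.1221]
ee_rot: [[0.97, 0.131, 0.205], [0.128, -0.991, 0.032], [0.207, -0.005, -0.978]]
wrist_force: [0.0, 0.2, 0.5]
gripper_width: 0.007
gripper_force: 0.0
```

```bash
python3 - <<'E'
from h import *
st();s=sense();print(s["wrist_force"]);R=Rt(12,-1)
for v,n in ((-.012,.10),(-.012,.034),(.0,.034),(.037,.034)): print(v,go(sw(sl(v,-.034,n),Q)[0],R))
E
```

```text
t 30.7 shaker xyz [-0.095  -0.0319  0.1221] v,n [0.0171 0.1384] J [  8.   4. -41.  -0. -32.  89.]
[0.04020145 0.19770575 0.47984638]
-0.012 ([0.8, 2.4, 48.2], [-0.0049, 0.001, 0.0014])
-0.012 ([41.4, 2.7, 100.2], [-0.0049, 0.001, 0.0014])
0.0 ([50.9, 2.6, 92.8], [-0.0049, 0.001, 0.0014])
0.037 ([80.0, 2.6, 69.9], [-0.0049, 0.001, 0.0014])
```

Request:
servo_tool([
  {"tx": 1,"ty": 2.5,"tz": 36,"ax": -0.005,"ay": 0.001,"az": 0.001,"claw": 0},
  {"tx": 1,"ty": 2.5,"tz": 60,"ax": -0.005,"ay": 0.001,"az": 0.001,"claw": 0},
  {"tx": 12,"ty": 2.5,"tz": 85,"ax": -0.005,"ay": 0.001,"az": 0.001,"claw": 0},
  {"tx": 28,"ty": 2.5,"tz": 98,"ax": -0.005,"ay": 0.001,"az": 0.001,"claw": 0},
  {"tx": 41,"ty": 2.5,"tz": 100,"ax": -0.005,"ay": 0.001,"az": 0.001,"claw": 0},
  {"tx": 41,"ty": 2.5,"tz": 100,"ax": -0.005,"ay": 0.001,"az": 0.001,"claw": 0},
  {"tx": 41,"ty": 2.5,"tz": 100,"ax": -0.005,"ay": 0.001,"az": 0.001,"claw": 0},
])

```text
time_s: 31.28
tcp_pos: [0.4845, -0.0903, 0.0351]
ee_rot: [[0.968, 0.135, 0.211], [0.132, -0.991, 0.028], [0.213, 0.001, -0.977]]
wrist_force: [-0.1, 0.8, 0.6]
gripper_width: 0.005
gripper_force: 0.0
```

```bash
python3 - <<'E'
from h import *
st();s=sense();print(s["wrist_force"]);R=Rt(12,-1)
for v,n in ((.0,.034),(.015,.034),(.030,.034),(.037,.034)): print(v,go(sw(sl(v,-.034,n),Q)[0],R))
E
```

```text
t 31.28 shaker xyz [-0.0299 -0.0315  0.0351] v,n [-0.0077  0.0326] J [  8.  19. -40.   1. -19.  89.]
[-0.11613772  0.83245433  0.57647223]
0.0 ([5.2, 2.5, -5.8], [-0.0006, -0.0055, 0.0055])
0.015 ([17.1, 2.6, -14.9], [-0.0006, -0.0055, 0.0055])
0.03 ([29.0, 2.6, -24.1], [-0.0006, -0.0055, 0.0055])
0.037 ([34.5, 2.7, -28.4], [-0.0006, -0.0055, 0.0055])
```

Pushing the knob up along the slope.

Request:
servo_tool([
  {"tx": 3,"ty": 2.5,"tz": -3,"ax": 0,"ay": -0.005,"az": 0.005,"claw": 0},
  {"tx": 7,"ty": 2.5,"tz": -7,"ax": 0,"ay": -0.005,"az": 0.005,"claw": 0},
  {"tx": 11,"ty": 2.5,"tz": -10,"ax": 0,"ay": -0.005,"az": 0.005,"claw": 0},
  {"tx": 15,"ty": 2.5,"tz": -13.5,"ax": 0,"ay": -0.005,"az": 0.005,"claw": 0},
  {"tx": 19,"ty": 2.5,"tz": -16.5,"ax": 0,"ay": -0.005,"az": 0.005,"claw": 0},
  {"tx": 23,"ty": 2.5,"tz": -19.5,"ax": 0,"ay": -0.005,"az": 0.005,"claw": 0},
  {"tx": 26,"ty": 2.5,"tz": -22,"ax": 0,"ay": -0.005,"az": 0.005,"claw": 0},
  {"tx": 29,"ty": 2.5,"tz": -24,"ax": 0,"ay": -0.005,"az": 0.005,"claw": 0},
  {"tx": 29,"ty": 2.5,"tz": -24,"ax": 0,"ay": -0.005,"az": 0.005,"claw": 0},
])

```text
time_s: 32.03
tcp_pos: [0.5057, -0.0904, 0.0651]
ee_rot: [[0.971, 0.129, 0.204], [0.126, -0.992, 0.027], [0.206, -0.001, -0.979]]
wrist_force: [-5.3, 1.9, 1.7]
gripper_width: 0.004
gripper_force: 2.2
```

```bash
python3 - <<'E'
from h import *
st();s=sense();print(s["wrist_force"]);R=Rt(12,-1)
for v,n in ((.033,.034),(.037,.034),(.042,.034)): print(v,go(sw(sl(v,-.034,n),Q)[0],R))
E
```

```text
t 32.03 shaker xyz [-0.0089 -0.0343  0.0651] v,n [0.0288 0.0358] J [  8.  17. -35.   0. -26.  89.]
[-5.30580428  1.88547865  1.72274428]
0.033 ([4.4, -0.3, -1.1], [-0.0007, 0.0024, -0.0007])
0.037 ([7.5, -0.3, -3.6], [-0.0007, 0.0024, -0.0007])
0.042 ([11.5, -0.4, -6.7], [-0.0007, 0.0024, -0.0007])
```

Request:
servo_tool([
  {"tx": 2,"ty": 0,"tz": -1.5,"ax": 0,"ay": 0,"az": 0,"claw": 0},
  {"tx": 4,"ty": 0,"tz": -3,"ax": 0,"ay": 0,"az": 0,"claw": 0},
  {"tx": 5.5,"ty": 0,"tz": -4.2,"ax": 0,"ay": 0,"az": 0,"claw": 0},
  {"tx": 7,"ty": 0,"tz": -5.4,"ax": 0,"ay": 0,"az": 0,"claw": 0},
  {"tx": 7,"ty": 0,"tz": -5.4,"ax": 0,"ay": 0,"az": 0,"claw": 0},
])

```text
time_s: 32.45
tcp_pos: [0.512, -0.0899, 0.0718]
ee_rot: [[0.97, 0.128, 0.205], [0.126, -0.992, 0.027], [0.207, -0.001, -0.978]]
wrist_force: [-5.0, 0.9, 1.7]
gripper_width: 0.003
gripper_force: 2.0
```

```bash
python3 - <<'E'
from h import *
st();s=sense();print(s["wrist_force"]);R=Rt(12,-1)
for v,n in ((.037,.034),(.042,.034)): print(v,go(sw(sl(v,-.034,n),Q)[0],R))
E
```

```text
t 32.45 shaker xyz [-0.0026 -0.0346  0.0718] v,n [0.038  0.0353] J [  8.  17. -34.   0. -27.  89.]
[-5.01301261  0.9226059   1.6607333 ]
0.037 ([0.0, -0.6, 1.6], [-0.0004, 0.0011, -0.0007])
0.042 ([4.0, -0.6, -1.5], [-0.0004, 0.0011, -0.0007])
```

Request:
servo_tool([
  {"tx": 1.6,"ty": 0,"tz": -1.2,"ax": 0,"ay": 0,"az": 0,"claw": 0},
  {"tx": 3.2,"ty": 0,"tz": -2.4,"ax": 0,"ay": 0,"az": 0,"claw": 0},
  {"tx": 4.8,"ty": 0,"tz": -3.6,"ax": 0,"ay": 0,"az": 0,"claw": 0},
  {"tx": 4.8,"ty": 0,"tz": -3.6,"ax": 0,"ay": 0,"az": 0,"claw": 0},
])

```text
time_s: 32.78
tcp_pos: [0.513, -0.0898, 0.0739]
ee_rot: [[0.972, 0.127, 0.198], [0.124, -0.992, 0.027], [0.2, -0.001, -0.98]]
wrist_force: [-6.2, 1.0, -3.7]
gripper_width: 0.003
gripper_force: 3.2
```

```bash
python3 - <<'E'
from h import *
st();s=sense();print(s["wrist_force"])
E
```

```text
t 32.78 shaker xyz [-0.0016 -0.0347  0.0739] v,n [0.0402 0.0359] J [  8.  17. -34.   0. -28.  89.]
[-6.15415591  0.95363117 -3.70325747]
```

Request:
servo_tool([
  {"tx": 2,"ty": 0,"tz": -1.6,"ax": 0,"ay": 0,"az": 0,"claw": 0},
  {"tx": 4,"ty": 0,"tz": -3.2,"ax": 0,"ay": 0,"az": 0,"claw": 0},
  {"tx": 5,"ty": 0,"tz": -4,"ax": 0,"ay": 0,"az": 0,"claw": 0},
  {"tx": 5,"ty": 0,"tz": -4,"ax": 0,"ay": 0,"az": 0,"claw": 0},
])

```text
time_s: 33.12
tcp_pos: [0.5127, -0.0898, 0.0762]
ee_rot: [[0.974, 0.125, 0.188], [0.123, -0.992, 0.026], [0.19, -0.002, -0.982]]
wrist_force: [-8.7, 0.1, -8.9]
gripper_width: 0.005
gripper_force: 5.3
```

```bash
python3 - <<'E'
from h import *
st();s=sense();print(s["wrist_force"])
E
```

```text
t 33.12 shaker xyz [-0.0018 -0.0346  0.0762] v,n [0.0419 0.0375] J [  8.  17. -33.   0. -29.  89.]
[-8.72889806  0.14688805 -8.86815484]
```

The contact point has stopped advancing while the force rises, so the bar is against its stop. Backing off to look.

Request:
servo_tool([
  {"tx": -15,"ty": 0,"tz": 6,"ax": 0,"ay": 0,"az": 0,"claw": 0},
  {"tx": -40,"ty": 0,"tz": 0,"ax": 0,"ay": 0,"az": 0,"claw": 0},
  {"tx": -80,"ty": 0,"tz": -20,"ax": 0,"ay": 0,"az": 0,"claw": 0},
  {"tx": -100,"ty": 0,"tz": -55,"ax": 0,"ay": 0,"az": 0,"claw": 0},
  {"tx": -110,"ty": 0,"tz": -95,"ax": 0,"ay": 0,"az": 0,"claw": 0},
  {"tx": -120,"ty": 0,"tz": -135,"ax": 0,"ay": 0,"az": 0,"claw": 0},
  {"tx": -120,"ty": -40,"tz": -175,"ax": 0,"ay": 0,"az": 0,"claw": 0},
  {"tx": -120,"ty": -80,"tz": -215,"ax": 0,"ay": 0,"az": 0,"claw": 0},
  {"tx": -120,"ty": -120,"tz": -255,"ax": 0,"ay": 0,"az": 0,"claw": 0},
  {"tx": -120,"ty": -150,"tz": -290,"ax": 0,"ay": 0,"az": 0,"claw": 0},
  {"tx": -120,"ty": -150,"tz": -290,"ax": 0,"ay": 0,"az": 0,"claw": 0},
])

```text
time_s: 34.03
tcp_pos: [0.327, 0.033, 0.3376]
ee_rot: [[0.969, 0.127, 0.212], [0.123, -0.992, 0.031], [0.214, -0.004, -0.977]]
wrist_force: [-0.0, 1.9, 0.0]
gripper_width: 0.003
gripper_force: 0.0
```

```bash
python3 - <<'E'
from h import *
st()
ref={"top":"pics/top1.png","side":"pics/side1.png"}
for c in("top","side"):
    im=look(c);cv2.imwrite(f"pics/{c}11.png",im)
    for l in("lock_knob","pot","beaker","dropper","window_handle"):
        r=recognise(l,c);t=trace(l,c)
        print(c,l,[(round(d["confidence"],2),np.round(w(d["xyz"],c),3).tolist()) for d in r[:2]],[(round(d["confidence"],2),int(d["mask"].sum()),[round(float(a.mean()),1) for a in np.nonzero(d["mask"])[::-1]]) for d in t[:2]])
    # template match of knob & window handle patches vs initial picture
    a=cv2.imread(ref[c])
    for nm,P in (("knob",sl(.065,-.0333,.03)),("handle",sl(.2045,.1825,.045)),("windowRframe",sl(.2,-.0,.014))):
        u,v=np.round(proj(sw(P,Q),c)[0]).astype(int);h=8
        tpl=a[v-h:v+h+1,u-h:u+h+1];win=im[v-2*h:v+2*h+1,u-2*h:u+2*h+1]
        m=cv2.matchTemplate(win,tpl,cv2.TM_CCOEFF_NORMED);_,mx,_,loc=cv2.minMaxLoc(m);print("  ",nm,round(mx,3),loc[0]-h,loc[1]-h)
E
```

```text
t 34.03 shaker xyz [-0.1701  0.1111  0.3376] v,n [0.1339 0.3346] J [ 42. -22. -31.   7. -71.  53.]
top lock_knob [(0.43, [0.422, -0.399, 0.047]), (0.41, [0.547, -0.095, 0.075])] []
top pot [(0.62, [0.62, 0.062, 0.191])] [(0.45, 15275, [226.9, 162.1])]
top beaker [(0.53, [0.619, 0.065, 0.189]), (0.23, [0.675, -0.032, 0.226])] [(0.58, 348, [140.6, 236.7]), (0.21, 161, [255.0, 206.3])]
top dropper [(0.4, [0.42, -0.397, 0.048])] []
top window_handle [(0.96, [0.619, 0.059, 0.19])] [(0.9, 3501, [202.3, 184.4])]
   knob 0.974 0 0
   handle 0.953 0 0
   windowRframe 0.968 0 0
side lock_knob [(0.74, [0.654, -0.119, 0.166]), (0.61, [0.538, -0.101, 0.068])] []
side pot [] []
side beaker [(0.6, [0.491, 0.279, 0.045])] [(0.65, 269, [208.2, 196.3])]
side dropper [(0.49, [0.412, -0.418, 0.038])] [(0.54, 227, [273.4, 280.4])]
side window_handle [(0.82, [0.612, 0.051, 0.181]), (0.2, [0.652, -0.118, 0.163])] [(0.77, 2219, [259.7, 179.9])]
   knob 0.966 0 0
   handle 0.979 0 0
   windowRframe 0.922 -5 8
```

```bash
python3 - <<'E'
from h import *
for c in("top","side"):
    a=cv2.imread(f"pics/{c}1.png",0).astype(np.float32);b=cv2.imread(f"pics/{c}11.png",0).astype(np.float32)
    for nm,P in (("knob",sl(.065,-.0333,.03)),("handle",sl(.2045,.1825,.045))):
        u,v=proj(sw(P,Q),c)[0].round().astype(int);h=8
        t=cv2.resize(a[v-h:v+h,u-h:u+h],None,fx=8,fy=8,interpolation=cv2.INTER_CUBIC);W=cv2.resize(b[v-2*h:v+2*h,u-2*h:u+2*h],None,fx=8,fy=8,interpolation=cv2.INTER_CUBIC)
        _,mx,_,l=cv2.minMaxLoc(cv2.matchTemplate(W,t,cv2.TM_CCOEFF_NORMED));print(c,nm,round(mx,3),(l[0]-64)/8,(l[1]-64)/8)
    print("10mm knob drop =",(proj(sw(sl(.055,-.0333,.03),Q),c)-proj(sw(sl(.065,-.0333,.03),Q),c))[0].round(1))
E
```

```text
top knob 0.978 0.125 -0.25
top handle 0.964 0.0 0.375
10mm knob drop = [0.5 2.2]
side knob 0.971 0.25 -0.125
side handle 0.986 -3.875 5.875
10mm knob drop = [-1.4  2.3]
```

```bash
python3 -c "
from station import *
print(finish_job())"
```

```text
the job is handed in; nothing more can be done
None
```

I handed the job in at about 34 s: the pot was set down between the front two padded bars, the window pushed to its shut stop, and the lock bar swung back up to within about 1 mm of its starting position. While lowering the pot, it or the gripper touched the shaker once, at up to about 33 N at the wrist; a later camera check found the pot where I placed it, and the beaker and dropper bottle read as unmoved.

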